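# Wind a carved block under the roller of a proofing press

### The job

Wind the bed of the proofing press until the round carved block lies centred under the roller, ready for the pressure to be set. Turn the press by pushing the spokes of its star wheel along with one fingertip, gently and without gripping them; do not touch the bed or the blocks on it, and do not disturb the tools and jars around the press. Finish with the bed at rest and the hand clear.

Things in the scene. Friction and masses are not known exactly. Their poses are not given: they have to be found in the camera images.
- star_wheel: The star wheel with the roller fixed to it; origin at the hub's centre, turning with the wheel about its own x (spokes along its y and z). Turned clockwise (facing it from the robot's side; a top spoke then goes to the press's -y) it moves the bed along the press's +y, 40 mm per rad: the bed runs opposite to the top spokes. Stays where left; 3 to 6 N near a spoke's end turns it, 50 N is too rough.
- hub (a point): Centre of the star wheel, 147 mm above the table; does not turn with it. Press axes: x along the wheel's axis, from the wheel (on the robot's side) into the press; y along the bed's travel; z up. The wheel stands upright in the y-z plane here, 62 mm from the press's cheek plate (196 mm high; the pressure screws' knurled heads on it reach 226 mm).
- spoke_a (a point): Outer end of the first of the wheel's four equal straight spokes (90 degrees apart), 138 mm from the axis. The outer 60 mm is a black sleeve 18 mm in diameter, the rest a steel rod 14 mm in diameter; hub 54 mm in diameter. There is no rim: a finger can go down between two spokes. A spoke that leans more than 45 degrees towards the finger can bind if pushed sideways on its very end.
- spoke_b (a point): Outer end of the second spoke, 90 degrees on from the first (clockwise, to someone facing the wheel from the robot's side).
- spoke_c (a point): Outer end of the third spoke, opposite the first.
- spoke_d (a point): Outer end of the fourth spoke, opposite the second.
- roller (a point): Point straight below the middle of the roller's axis at the height of the bed's face (83 mm above the table), 198 mm from hub along the press's x; same axes. The steel roller, 80 mm in diameter and 212 mm long, lies across the bed with its underside 24 mm above this point.
- bed: The press's sliding bed: aluminium plate 200 mm wide, 500 mm long, with an aluminium bearer 24 mm high along each long edge, on which the roller runs. Origin at the middle of its upper face, y along its travel. It slides 140 mm either way from the middle, as the wheel turns.
- round_mid (a point): Centre, half-way up, of the round carved wooden block lying loose on the bed: disc 110 mm in diameter, 22 mm thick, a rosette of eight petals on top. It starts roughly 110 mm to one side of the roller (either side), rides with the bed and passes under the roller with 2 mm to spare.
- border_mid (a point): Centre, half-way up, of the rectangular carved border block, 130 by 65 mm and 22 mm thick, lying loose on the bed on the other side of the roller.
- stamp_block: Bystander: small wooden hand-printing block, foot 60 by 50 mm, 75 mm tall, standing near the press; origin at the middle of its underside.
- tall_block: Bystander: wooden hand-printing block, foot 50 by 45 mm, 95 mm tall; origin at the middle of its underside.
- brayer: Bystander: hand ink roller lying near the press, about 155 mm long, roller 100 mm wide and 36 mm in diameter, wooden handle; origin on the table under the roller's middle.
- ink_jar: Bystander: closed ink jar, 68 mm in diameter, 85 mm tall; origin at the middle of its underside.
- water_pot: Bystander: white ceramic pot, 76 mm in diameter, 85 mm tall; origin at the middle of its underside.
- ink_knife: Bystander: flat ink knife lying on the table.
- block_brush: Bystander: brush lying on the table.
- round_block: The same round block as a body; origin at the middle of its underside.
- border_block: The same rectangular block as a body; origin at the middle of its underside.

How it is judged:
At the end, for the whole second after the job is handed in: The middle of the round block is within 10 mm of straight below the roller's axis, measured along the bed's travel (and within 25 mm of the bed's middle line), both blocks lie flat on the bed, and the wheel stands still (y of round_mid in the frame of roller between -0.01 and 0.01 m and x of round_mid in the frame of roller between -0.025 and 0.025 m and angle between each of round_mid, border_mid's own z axis and vertical below 0.06 rad and z of round_mid in the frame of bed between 0.006 and 0.016 m and z of border_mid in the frame of bed between 0.006 and 0.016 m and angular speed of star_wheel below 0.05 rad/s); the robot touches nothing.
It fails at once if a spoke is taken between the fingers (the grasp point on a spoke's axis while the fingers press on it) (contact force between the fingers and star_wheel above 3 N and x of the grasp point in the frame of star_wheel between -0.02 and 0.02 m and ((y of the grasp point in the frame of star_wheel between -0.01 and 0.01 m and z of the grasp point in the frame of star_wheel between -0.132 and 0.132 m and not (z of the grasp point in the frame of star_wheel between -0.04 and 0.04 m)) or (z of the grasp point in the frame of star_wheel between -0.01 and 0.01 m and y of the grasp point in the frame of star_wheel between -0.132 and 0.132 m and not (y of the grasp point in the frame of star_wheel between -0.04 and 0.04 m)))).
It fails at once if the wheel is struck or forced (more than 50 N between fingers and wheel) (contact force between the fingers and star_wheel above 50 N).
It fails at once if the hand or arm touches the bed or moves it directly (contact force between any of the fingers, the arm and bed above 1 N).
It fails at once if a carved block on the bed is touched by the hand or arm, lifted or tipped (contact force between any of the fingers, the arm and round_block above 0.5 N or contact force between any of the fingers, the arm and border_block above 0.5 N or z of any of round_mid, border_mid in the frame of bed above 0.022 m or angle between any of round_mid, border_mid's own z axis and vertical above 0.15 rad).
It fails at once if a tool, jar or hand block around the press is moved by more than 20 mm (distance of any of stamp_block, tall_block, brayer, ink_jar, water_pot, ink_knife, block_brush from where it was at the start of the episode above 0.02 m).
It also fails if it takes over 67 s, if anything falls off the work surface, if the arm or the gripper's body presses on something with over 40 N, if the wrist force passes 120 N, or if a joint passes its speed limit or range.

### The arm

A 6-joint arm with a two-finger parallel gripper is mounted at the origin on the work surface. World frame = base frame: x ahead of the robot, y to its left, z up, the work surface at z = 0. Lengths are in m, angles in rad, forces in N, time in s.
With the tool pointing down it reaches from about 0.375 to 0.9 m from the base axis. Payload 3.1 kg.
Tool frame: the origin (TCP) lies on the centre line of the jaws, within the pads' length; the fingertips stand 11 mm ahead of it and the grasp point (between the pads) lies 8 mm behind it (r.tcp_to_tips is the distance from the TCP to the fingertips, in m); z points along the fingers, x is the direction in which the jaws open and shut, and the axes are right-handed (so a half turn about z gives the same grasp; the last joint's range is limited). The gripper opens to 87 mm and grips with 3 to 60 N. Pads are 19 mm wide; open, the fingers measure 117 mm over their backs; the gripper's body (75 mm by 190 mm) begins 51 mm behind the grasp point.
Start: joints at [1.121, 0.527, 1.433, -0, 1.181, -0.178], TCP at [0.167, 0.602, 0.234] pointing down, gripper open.
Joint ranges: [-3.08, 3.08], [-0.75, 2.2], [0.22, 2.44], [-1.43, 4.57], [0, 2.65], [-2.85, 2.85]. Speed limits (rad/s): [2.79, 2.79, 3.14, 3.14, 3.14, 3.14].

### API

Orientations are given as a rotation vector (axis times angle).
In Python, from plant import r gives the robot as it stands.
- The arm moves only by the tool servo_tool, never from a script. Its argument "increments" is a list of rows, each an object of numbers: "hand": the opening, from 0 (shut) to 1 (fully open); "x", "y", "z": the shift along the tool's x, y, z normalised to -1 to 1, where 1 is 0.03 m; "wx", "wy", "wz": the turn, a rotation vector about the tool's x, y, z normalised to -1 to 1, where 1 is 0.08 rad. A call has 1 to 8 rows; each row shifts and turns the commanded pose from where the row before left it, along the tool's axes as they then stand; what a row does not reach is not made up. A row lasts 1/10 s, in which the tool goes at most 50 mm and 8.59 degrees, less where a joint would pass 70% of its speed; a pose out of reach is approached as far as the arm can. A call with a number of a shift or a turn outside -1 to 1 is refused whole. A call with a gripper value outside its range is refused whole. The fingers move at their own pace and stop on an object; "grip_force" is the grip in N (left out, the last holds). Time passes only in rows, so rows that do not move let the fingers close. It gives the time, the measured TCP pose, the force and the opening at its end, in the units of the state.
- r.read_state(): the state, without advancing time (a new reading comes with each control period).
- r.grab_frame(name): name is "scene" or "top" or "wrist"; returns the picture (420x560x3 uint8, red, green, blue); there is no depth.
- r.camera_info(name): a dict with "intrinsics" (3x3 intrinsics, pixels), "k1" (the pictures are not rectified: a ray, as slopes to the right and down, at radius r is drawn at 1 + k1 r^2 times it, then the intrinsics apply), "pose" (4x4, takes a point from camera to world coordinates); the wrist camera has in their place "tool_from_camera" (4x4, takes a point from camera to tool coordinates, whose origin is the TCP and whose axes are the tool frame's). Camera axes: x right, y down, z forward; pixel columns grow to the right and rows downward; lengths in m; the calibration is good to about 2 mm. A picture is of the moment at which its call begins: read the wrist's pose just before it. camera_info takes no time and is no camera call.
- r.hand_in(): hands the job in, once; it reports no verdict.
The state is a dict: "time": time; "joint_positions": joint angles; "qd": joint speeds; "joint_efforts": joint torques, N m; "tool_pos": TCP position; "tcp_rot": TCP orientation; "contact_force": force on the tool from outside, world axes, zero at the start; "moment": the same for the moment, N m; "grip_width": finger opening in m.
Only numpy, scipy, OpenCV 4.12 (cv2) and the standard library are available. Lean on these libraries where they do the work, as an engineer would, in place of code of your own. Each camera call takes 0.05 s, during which the arm holds its last target.

## Working session

There is one attempt and no reset: what is moved stays moved. The work goes in short steps, Python scripts to look and compute and a tool call to move; the robot and the scene stay as the last step left them, time stands still between calls to the robot, and variables do not carry over. Pictures are saved under pics/ and viewed, and the job is handed in when it is done.

Besides the shell and the picture viewer there is one more tool, called after "Request:" as a command line: name --argument value ..., lists and objects as JSON in quotes. servo_tool: Moves the arm, as the interface text tells. Its arguments: {"type":"object","properties":{"increments":{"type":"array"},"grip_force":{"type":"number"}},"required":["increments"]}

```bash
mkdir -p pics; ls
python3 - <<'E'
from plant import r
import cv2,numpy as np
s=r.read_state();print(s)
for n in["scene","top","wrist"]:
    f=r.grab_frame(n);cv2.imwrite(f"pics/{n}0.png",f[:,:,::-1]);print(n,r.camera_info(n))
E
```

```text
pics
{'time': 0.0, 'joint_positions': array([ 1.12149803e+00,  5.28503010e-01,  1.43387324e+00, -2.00314572e-05,
        1.18137121e+00, -1.78530054e-01]), 'qd': array([-9.48605794e-04, -9.81398550e-05,  5.57718053e-04, -8.02448242e-04,
       -3.51139363e-04, -7.24970104e-04]), 'joint_efforts': array([-4.35072971e-04, -4.40044677e+01, -1.76595676e+01,  6.33560889e-02,
        5.82658290e-02, -1.31522334e-04]), 'tool_pos': array([0.16686046, 0.60159855, 0.2325582 ]), 'tcp_rot': array([ 2.50014364,  1.90069064, -0.00300131]), 'contact_force': array([0.42103254, 0.31825923, 0.08264575]), 'moment': array([-0.04651357, -0.0083508 ,  0.00618084]), 'grip_width': 0.08671069631314128}
scene {'intrinsics': array([[479.97527971,   0.        , 273.45399783],
       [  0.        , 479.97527971, 212.75113858],
       [  0.        ,   0.        ,   1.        ]]), 'k1': -0.03204272089627276, 'pose': array([[ 0.81911544,  0.40925774, -0.40194278,  1.13453846],
       [ 0.57355314, -0.59569726,  0.56230025, -0.92502936],
       [-0.00931048, -0.69112436, -0.72267589,  1.34253807],
       [ 0.        
[... 461 characters left out ...]
-01, -9.92348290e-01,
         1.69644336e+00],
       [ 0.00000000e+00,  0.00000000e+00,  0.00000000e+00,
         1.00000000e+00]])}
wrist {'intrinsics': array([[364.53083923,   0.        , 283.90965489],
       [  0.        , 364.53083923, 212.0282088 ],
       [  0.        ,   0.        ,   1.        ]]), 'k1': -0.08775141517393119, 'tool_from_camera': array([[ 9.99999834e-01, -4.70148115e-04,  3.34401803e-04,
         8.24330733e-04],
       [ 3.46830586e-04,  9.53061168e-01,  3.02777624e-01,
        -8.27540570e-02],
       [-4.61055702e-04, -3.02777458e-01,  9.53061173e-01,
        -1.50911312e-01],
       [ 0.00000000e+00,  0.00000000e+00,  0.00000000e+00,
         1.00000000e+00]])}
```

View pics/scene0.png

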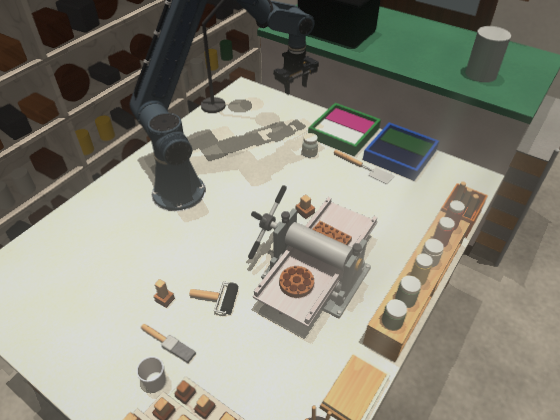

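View pics/top0.png

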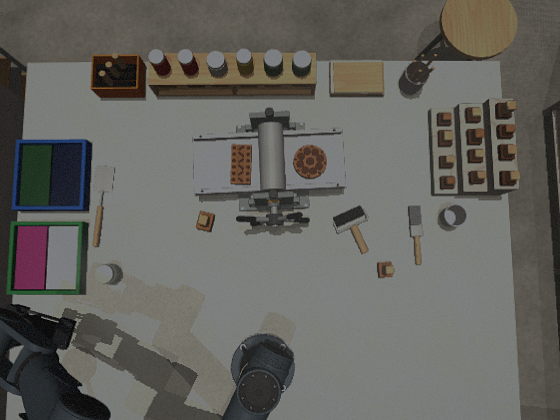

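View pics/wrist0.png

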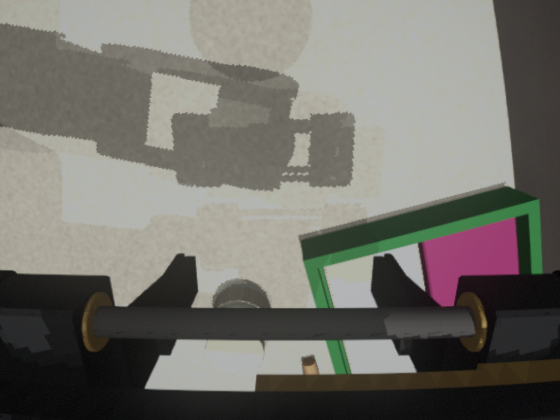

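Run:
```python
import cv2
f=cv2.imread("pics/top0.png")[90:280,180:400];cv2.imwrite("pics/topz.png",cv2.resize(f,None,fx=3.5,fy=3,interpolation=cv2.INTER_CUBIC)[:, :800])
f=cv2.imread("pics/scene0.png")[170:340,230:390];cv2.imwrite("pics/scenez.png",cv2.resize(f,None,fx=3.5,fy=3.5,interpolation=cv2.INTER_CUBIC))
```

```text
(no output)
```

View pics/topz.png

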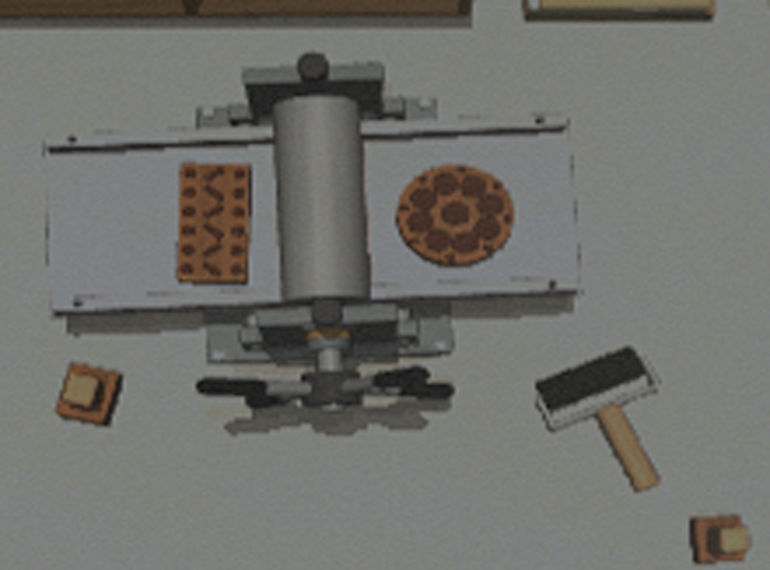

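View pics/scenez.png

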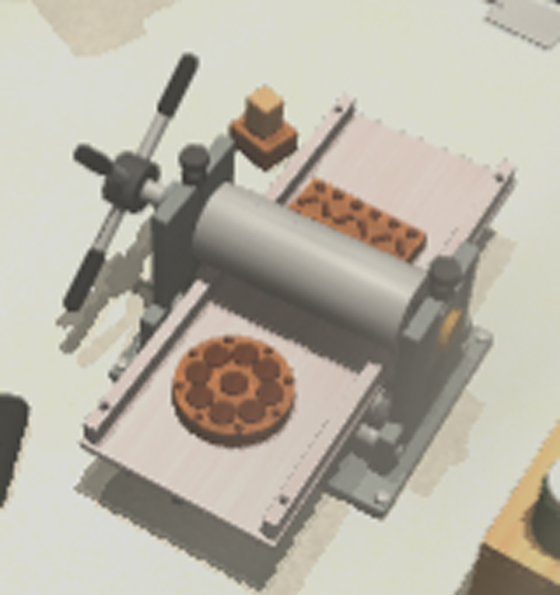

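```bash
cat > h.py <<'E'
import numpy as np,cv2
from scipy.optimize import least_squares
from plant import r
def proj(n,P):
    c=r.camera_info(n);T=np.linalg.inv(c["pose"]);P=np.atleast_2d(P)
    p=P@T[:3,:3].T+T[:3,3]
    s=p[:,:2]/p[:,2:];s=s*(1+c["k1"]*(s**2).sum(1,keepdims=True))
    K=c["intrinsics"];return s@K[:2,:2].T+K[:2,2]
def W(p,P):
    c,s=np.cos(p[2]),np.sin(p[2]);R=np.array([[c,-s,0],[s,c,0],[0,0,1]])
    return np.atleast_2d(P)@R.T+[p[0],p[1],.147]
def spoke(a,L=.138): return [0,L*np.cos(a),L*np.sin(a)]  # a from +y, up
E
cat > fit.py <<'E'
from h import *
tz=lambda u,v:(u/3.5+180,v/3+90); sz=lambda u,v:(u/3.5+230,v/3.5+170)
def model(p):
    th,b=p[3],p[4]
    zb=.107-.147
    corners=[[.198+sx*.1,b+sy*.25,zb] for sx,sy in((-1,1),(1,1),(1,-1),(-1,-1))]
    tips=[spoke(th+k*np.pi/2,.133) for k in range(4)] # 0 left up,1: right up(+90),2:right low,3 left low
    rd=[[p[5],p[6],.105-.147]]
    return W(p,corners+tips+rd)
obs_t=[tz(*q) for q in((46,146),(568,122),(577,292),(53,312))]
obs_t=[tz(46,142),tz(568,120),tz(578,292),tz(53,311),tz(204,386),tz(418,377),tz(446,390),tz(252,398),tz(455,214)]
obs_s=[sz(345,100),sz(512,172),sz(275,535),sz(85,440),sz(190,62),sz(85,153),sz(72,302),None,sz(234,383)]
def res(p):
    M=model(p);e=[]
    for n,o in(("top",obs_t),("scene",obs_s)):
        q=proj(n,M)
        e+=[q[i]-o[i] for i in range(9) if o[i] is not None]
    return np.ravel(e)
s=least_squares(res,[.5,-.05,0,.7,0,.2,-.11],loss="soft_l1")
print(s.x);print(res(s.x).reshape(-1,2).round(1).tolist())
E
python3 fit.py
```

```text
[ 0.47616028 -0.04152262  0.01458836  0.61121084  0.0097238   0.19278779
 -0.11989116]
[[0.4, 53.8], [-148.7, 1.0], [0.5, -59.3], [152.8, -5.6], [-0.9, -1.9], [0.5, -1.3], [0.1, 0.1], [-0.3, -0.6], [-0.1, -1.1], [0.9, -1.8], [2.8, -0.3], [-4.1, 0.1], [-5.1, -4.5], [0.6, -0.8], [-1.7, -0.6], [-1.4, 0.6], [-0.8, -0.4]]
```

```bash
sed -i 's/^obs_t=\[tz(46,142),tz(568,120),tz(578,292),tz(53,311)/obs_t=[tz(53,311),tz(46,142),tz(568,120),tz(578,292)/' fit.py; python3 fit.py
```

```text
[ 0.47553111 -0.04126736  0.04795353  0.60747452  0.00420699  0.18929726
 -0.12654077]
[[-1.0, 0.3], [-0.9, -3.6], [1.8, -4.2], [3.2, -1.6], [-1.1, -0.5], [0.3, -1.9], [0.1, -0.8], [-0.2, 0.4], [-0.1, -1.1], [-1.6, -2.5], [1.0, -2.2], [-1.1, 0.1], [-3.5, -3.0], [-0.3, -1.2], [-1.1, -0.6], [-0.7, 0.9], [-0.8, -0.4]]
```

```bash
cat >> fit.py <<'E'
p=s.x
for n,(x0,y0) in(("top",(180,90)),("scene",(230,170))):
    f=cv2.imread(f"pics/{n}0.png")
    f=cv2.resize(f[y0:y0+170,x0:x0+200],None,fx=4,fy=3.5,interpolation=cv2.INTER_CUBIC)
    def L(A,col):
        q=((proj(n,W(p,A))-[x0,y0]+.5)*[4,3.5]).astype(np.int32);cv2.polylines(f,[q.reshape(-1,1,2)],True,col,1)
    for z in(-.064,-.04):
        L([[.198+sx*.1,p[4]+sy*.25,z] for sx,sy in((-1,1),(1,1),(1,-1),(-1,-1))],(0,255,0))
    for k in range(2): L([spoke(p[3]+k*np.pi/2,.138),spoke(p[3]+k*np.pi/2,-.138)],(0,0,255))
    t=np.linspace(0,2*np.pi,60)
    L(np.c_[p[5]+.055*np.cos(t),p[6]+.055*np.sin(t),0*t-.042],(255,0,0))
    for yy in(.04,-.04): L([[.092,yy,0],[.304,yy,0]],(255,0,255))
    cv2.imwrite(f"pics/ov_{n}.png",f)
E
python3 fit.py >/dev/null
```

```text
(no output)
```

View pics/ov_top.png

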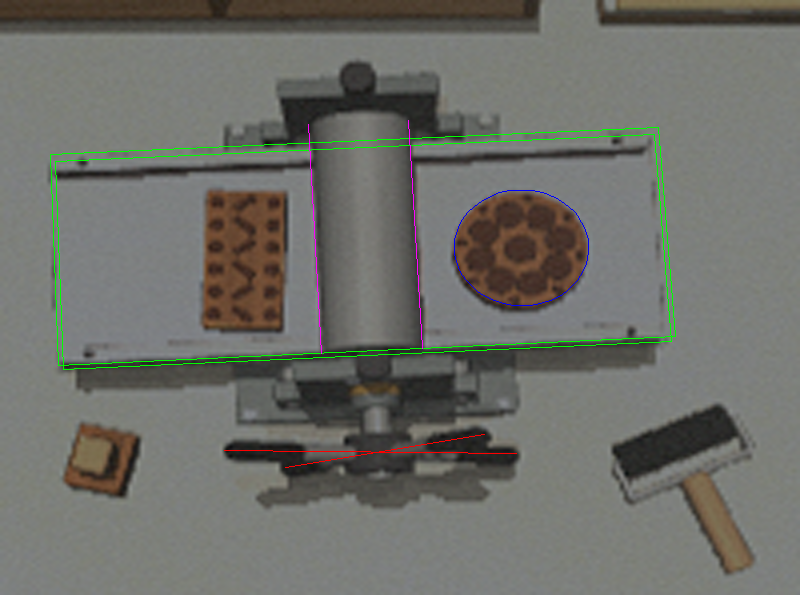

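View pics/ov_scene.png

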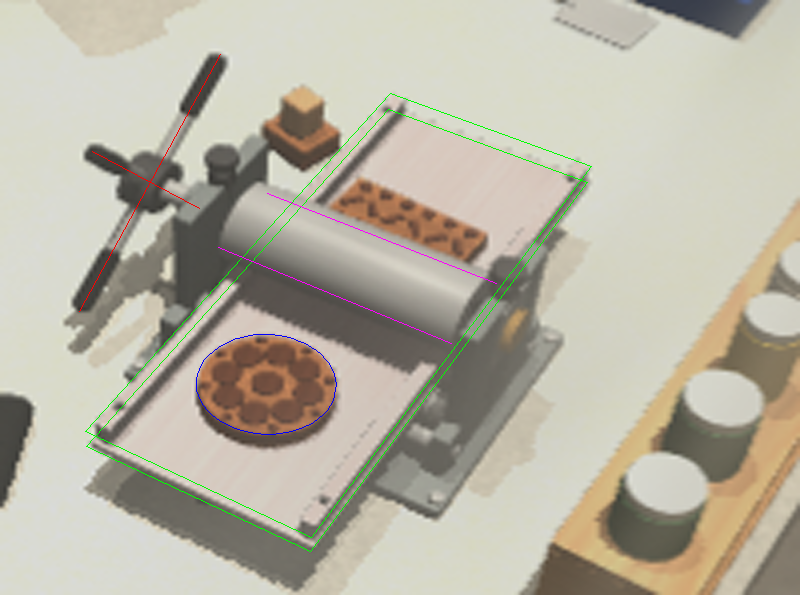

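```bash
cat >> h.py <<'E'
from scipy.spatial.transform import Rotation as Ro
P0=[.4755,-.0413,.048]
def Rt(): # target: tool z down, tool y = press +y
    c,s=np.cos(P0[2]),np.sin(P0[2])
    return np.array([[-c,-s,0],[-s,c,0],[0,0,-1.]])
def plan(tgt,R=None):
    s=r.read_state();R0=Ro.from_rotvec(s["tcp_rot"]).as_matrix()
    R=Rt() if R is None else R
    print("t",s["time"],"pos",s["tool_pos"].round(4),"q",s["joint_positions"].round(2),"F",s["contact_force"].round(1),"w",round(s["grip_width"],4))
    print("shift tool units",(R0.T@(np.array(tgt)-s["tool_pos"])/.03).round(2),"turn units",(Ro.from_matrix(R0.T@R).as_rotvec()/.08).round(2))
def finger(a,rho=.11,clear=0.):
    # TCP for the -y bottom corner touching trailing side of a spoke at angle a(deg), with clear gap
    a=np.radians(a);u=np.array([np.cos(a),np.sin(a)]);t=np.array([np.sin(a),-np.cos(a)]) # t= trailing side
    C=rho*u+(.009+clear)*t
    return W(P0,[0,C[0]+.0095,C[1]+.011])[0]
E
python3 - <<'E'
from h import *
print(Ro.from_rotvec(r.read_state()["tcp_rot"]).as_matrix().round(3))
t=finger(110);t[2]=.35;print(t);plan(t)
for a in(125,150,175):print(a,finger(a))
E
```

```text
[[ 0.268  0.964 -0.001]
 [ 0.964 -0.268 -0.002]
 [-0.002 -0.    -1.   ]]
[ 0.47644356 -0.06094233  0.35      ]
t 0.15 pos [0.1669 0.6017 0.2328] q [ 1.12  0.53  1.43  0.    1.18 -0.18] F [-0.4  0.2 -0.3] w 0.0871
shift tool units [-18.53  15.85  -3.88] turn units [-2.000e-02  1.000e-02 -2.362e+01]
125 [ 0.47771776 -0.0874678   0.25326891]
150 [ 0.47939912 -0.1224692   0.22079423]
175 [ 0.48026443 -0.14048265  0.17655288]
```

Request:
servo_tool --increments '[{"hand": 0,"x": -0.4,"y": 0.3,"z": -0.5},{"hand": 0,"x": -0.7,"y": 0.6,"z": -0.5},{"hand": 0,"x": -0.8,"y": 0.7,"z": -0.5},{"hand": 0,"x": -0.8,"y": 0.7,"z": -0.5},{"hand": 0,"x": -0.8,"y": 0.7,"z": -0.5},{"hand": 0,"x": -0.8,"y": 0.7,"z": -0.5},{"hand": 0,"x": -0.8,"y": 0.7,"z": -0.5},{"hand": 0,"x": -0.8,"y": 0.7,"z": -0.4}]' --grip_force 10

```text
invalid input at $.increments[0]: expected keys hand, x, y, z, wx, wy, wz
```

Request:
servo_tool --increments '[{"hand": 0,"x": -0.8,"y": 0.7},{"hand": 0,"x": -0.8,"y": 0.7},{"hand": 0,"x": -0.8,"y": 0.7},{"hand": 0,"x": -0.8,"y": 0.7},{"hand": 0,"x": -0.8,"y": 0.7},{"hand": 0,"x": -0.8,"y": 0.7},{"hand": 0,"x": -0.8,"y": 0.7},{"hand": 0,"x": -0.8,"y": 0.7}]'

```text
invalid input at $.increments[0]: expected keys hand, x, y, z, wx, wy, wz
```

Request:
servo_tool --increments '[{"hand": 0,"wz": 1},{"hand": 0,"wz": 1},{"hand": 0,"wz": 1},{"hand": 0,"wz": 1},{"hand": 0,"wz": 1},{"hand": 0,"wz": 1},{"hand": 0,"wz": 1},{"hand": 0,"wz": 1}]'

```text
invalid input at $.increments[0]: expected keys hand, x, y, z, wx, wy, wz
```

Request:
servo_tool --increments '[{"hand": 0,"wz": 1},{"hand": 0,"wz": 1},{"hand": 0,"wz": 1},{"hand": 0,"wz": 1},{"hand": 0,"wz": 1},{"hand": 0,"wz": 1},{"hand": 0,"wz": 1},{"hand": 0,"wz": 0.7}]'

```text
invalid input at $.increments[0]: expected keys hand, x, y, z, wx, wy, wz
```

```bash
sed -i 's/return np.array(\[\[-c,-s,0\],\[-s,c,0\],\[0,0,-1.\]\])/return np.array([[c,s,0],[s,-c,0],[0,0,-1.]])/' h.py
python3 - <<'E'
from h import *
t=finger(115,clear=.03);t[2]=.35;print(t);plan(t)
cv2.imwrite("pics/w1.png",r.grab_frame("wrist")[:,:,::-1])
cv2.imwrite("pics/s1.png",cv2.resize(r.grab_frame("scene")[100:340,180:460,::-1],None,fx=2.5,fy=2.5))
E
```

```text
[ 0.47557879 -0.04294011  0.35      ]
t 0.15 pos [0.1669 0.6017 0.2328] q [ 1.12  0.53  1.43  0.    1.18 -0.18] F [-0.4  0.2 -0.3] w 0.0871
shift tool units [-17.96  15.66  -3.88] turn units [1.000e-02 2.000e-02 1.565e+01]
```

View pics/w1.png

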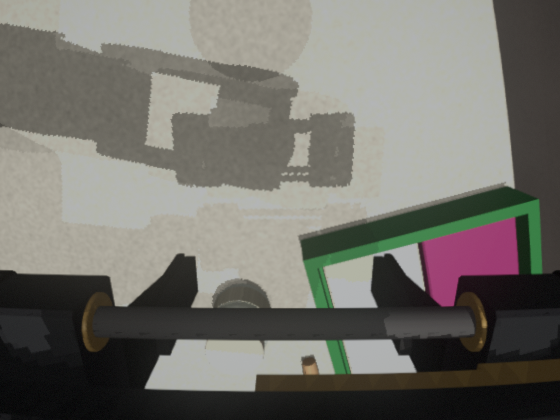

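View pics/s1.png

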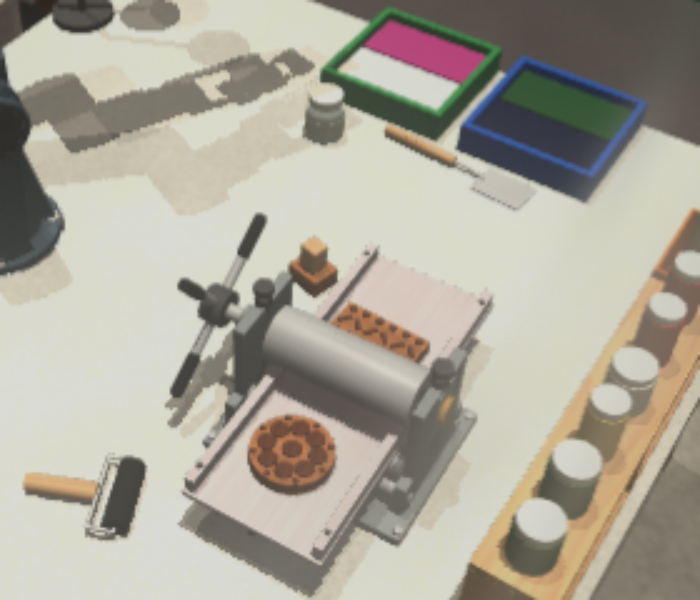

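All seven keys are required in every row, so those moves were refused and nothing has moved. Resending with full rows.

Request:
servo_tool --increments '[{"hand": 0,"x": -0.4,"y": 0.3,"z": -0.5,"wx": 0,"wy": 0,"wz": 0},{"hand": 0,"x": -0.7,"y": 0.6,"z": -0.5,"wx": 0,"wy": 0,"wz": 0},{"hand": 0,"x": -0.8,"y": 0.7,"z": -0.5,"wx": 0,"wy": 0,"wz": 0},{"hand": 0,"x": -0.8,"y": 0.7,"z": -0.5,"wx": 0,"wy": 0,"wz": 0},{"hand": 0,"x": -0.8,"y": 0.7,"z": -0.5,"wx": 0,"wy": 0,"wz": 0},{"hand": 0,"x": -0.8,"y": 0.7,"z": -0.5,"wx": 0,"wy": 0,"wz": 0},{"hand": 0,"x": -0.8,"y": 0.7,"z": -0.5,"wx": 0,"wy": 0,"wz": 0},{"hand": 0,"x": -0.8,"y": 0.7,"z": -0.4,"wx": 0,"wy": 0,"wz": 0}]' --grip_force 10

```text
time: 1.05
tool_pos: [0.2676, 0.3896, 0.3515]
tcp_rot: [2.501, 1.902, 0.002]
contact_force: [-0.3, 0.0, -0.8]
grip_width: 0.0314
```

Request:
servo_tool --increments '[{"hand": 0,"x": -0.8,"y": 0.7,"z": 0,"wx": 0,"wy": 0,"wz": 0},{"hand": 0,"x": -0.8,"y": 0.7,"z": 0,"wx": 0,"wy": 0,"wz": 0},{"hand": 0,"x": -0.8,"y": 0.7,"z": 0,"wx": 0,"wy": 0,"wz": 0},{"hand": 0,"x": -0.8,"y": 0.7,"z": 0,"wx": 0,"wy": 0,"wz": 0},{"hand": 0,"x": -0.8,"y": 0.7,"z": 0,"wx": 0,"wy": 0,"wz": 0},{"hand": 0,"x": -0.8,"y": 0.7,"z": 0,"wx": 0,"wy": 0,"wz": 0},{"hand": 0,"x": -0.8,"y": 0.7,"z": 0,"wx": 0,"wy": 0,"wz": 0},{"hand": 0,"x": -0.8,"y": 0.7,"z": 0,"wx": 0,"wy": 0,"wz": 0}]'

```text
time: 1.85
tool_pos: [0.378, 0.1596, 0.3506]
tcp_rot: [2.501, 1.901, 0.001]
contact_force: [-0.6, 0.6, 0.5]
grip_width: 0.0006
```

Request:
servo_tool --increments '[{"hand": 0,"x": 0,"y": 0,"z": 0,"wx": 0,"wy": 0,"wz": 1},{"hand": 0,"x": 0,"y": 0,"z": 0,"wx": 0,"wy": 0,"wz": 1},{"hand": 0,"x": 0,"y": 0,"z": 0,"wx": 0,"wy": 0,"wz": 1},{"hand": 0,"x": 0,"y": 0,"z": 0,"wx": 0,"wy": 0,"wz": 1},{"hand": 0,"x": 0,"y": 0,"z": 0,"wx": 0,"wy": 0,"wz": 1},{"hand": 0,"x": 0,"y": 0,"z": 0,"wx": 0,"wy": 0,"wz": 1},{"hand": 0,"x": 0,"y": 0,"z": 0,"wx": 0,"wy": 0,"wz": 1},{"hand": 0,"x": 0,"y": 0,"z": 0,"wx": 0,"wy": 0,"wz": 1}]'

```text
time: 2.65
tool_pos: [0.3776, 0.1608, 0.3506]
tcp_rot: [-2.974, -1.013, -0.0]
contact_force: [0.4, 0.2, -0.5]
grip_width: 0.0009
```

Request:
servo_tool --increments '[{"hand": 0,"x": 0,"y": 0,"z": 0,"wx": 0,"wy": 0,"wz": 1},{"hand": 0,"x": 0,"y": 0,"z": 0,"wx": 0,"wy": 0,"wz": 1},{"hand": 0,"x": 0,"y": 0,"z": 0,"wx": 0,"wy": 0,"wz": 1},{"hand": 0,"x": 0,"y": 0,"z": 0,"wx": 0,"wy": 0,"wz": 1},{"hand": 0,"x": 0,"y": 0,"z": 0,"wx": 0,"wy": 0,"wz": 1},{"hand": 0,"x": 0,"y": 0,"z": 0,"wx": 0,"wy": 0,"wz": 1},{"hand": 0,"x": 0,"y": 0,"z": 0,"wx": 0,"wy": 0,"wz": 1},{"hand": 0,"x": 0,"y": 0,"z": 0,"wx": 0,"wy": 0,"wz": 0.7}]'

```text
time: 3.45
tool_pos: [0.3775, 0.1608, 0.3506]
tcp_rot: [3.141, 0.065, -0.0]
contact_force: [-0.3, 0.7, -0.3]
grip_width: 0.0003
```

Run:
```python
from h import *
t=finger(115,clear=.03);t[2]=.35;print(t);plan(t)
cv2.imwrite("pics/w2.png",r.grab_frame("wrist")[:,:,::-1])
```

```text
[ 0.47557879 -0.04294011  0.35      ]
t 3.45 pos [0.3775 0.1608 0.3506] q [0.13 0.08 1.76 0.   1.3  0.09] F [-0.3  0.7 -0.3] w 0.0003
shift tool units [2.99 6.92 0.02] turn units [-0.    0.   -0.08]
```

View pics/w2.png

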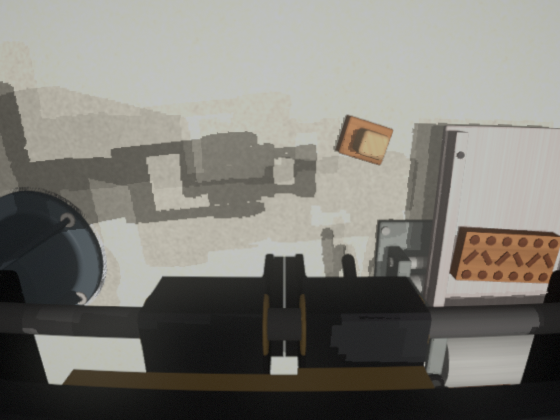

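Request:
servo_tool --increments '[{"hand": 0,"x": 0.3,"y": 0.8,"z": 0,"wx": 0,"wy": 0,"wz": 0},{"hand": 0,"x": 0.4,"y": 0.9,"z": 0,"wx": 0,"wy": 0,"wz": 0},{"hand": 0,"x": 0.4,"y": 0.9,"z": 0,"wx": 0,"wy": 0,"wz": 0},{"hand": 0,"x": 0.4,"y": 0.9,"z": 0,"wx": 0,"wy": 0,"wz": 0},{"hand": 0,"x": 0.4,"y": 0.9,"z": 0,"wx": 0,"wy": 0,"wz": 0},{"hand": 0,"x": 0.4,"y": 0.9,"z": 0,"wx": 0,"wy": 0,"wz": 0},{"hand": 0,"x": 0.4,"y": 0.9,"z": 0,"wx": 0,"wy": 0,"wz": 0},{"hand": 0,"x": 0.3,"y": 0.7,"z": 0,"wx": 0,"wy": 0,"wz": -0.1}]'

```text
time: 4.3
tool_pos: [0.4774, -0.0437, 0.3505]
tcp_rot: [3.14, 0.082, 0.001]
contact_force: [0.6, 0.3, -0.4]
grip_width: 0.0005
```

Run:
```python
from h import *
t=finger(125,clear=.015);print(t);plan(t)
for n in("top","scene"):
    f=r.grab_frame(n)[:,:,::-1]; x0,y0=(180,90) if n=="top" else (200,130)
    cv2.imwrite(f"pics/{n}2.png",cv2.resize(f[y0:y0+190,x0:x0+220],None,fx=3,fy=3,interpolation=cv2.INTER_CUBIC))
cv2.imwrite("pics/w3.png",r.grab_frame("wrist")[:,:,::-1])
```

```text
[ 0.4771282  -0.07519467  0.26187256]
t 4.3 pos [ 0.4774 -0.0437  0.3505] q [-0.32  0.2   1.62 -0.    1.32 -0.38] F [ 0.6  0.3 -0.4] w 0.0005
shift tool units [-0.07  1.05  2.96] turn units [ 0.   -0.    0.05]
```

View pics/top2.png

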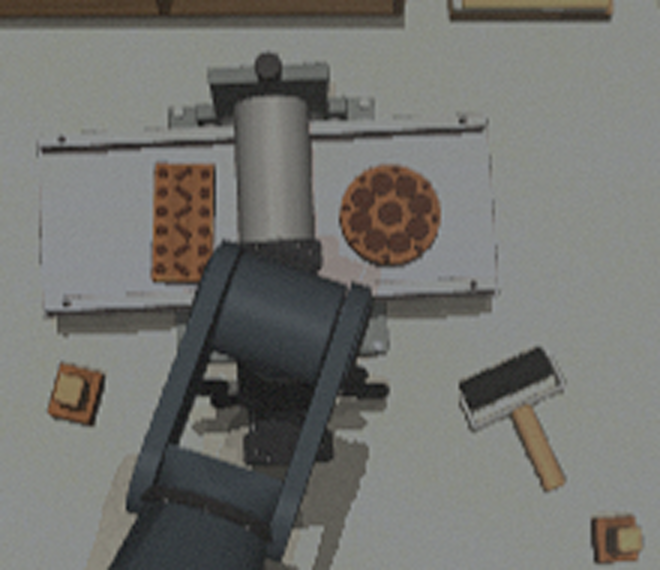

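View pics/scene2.png

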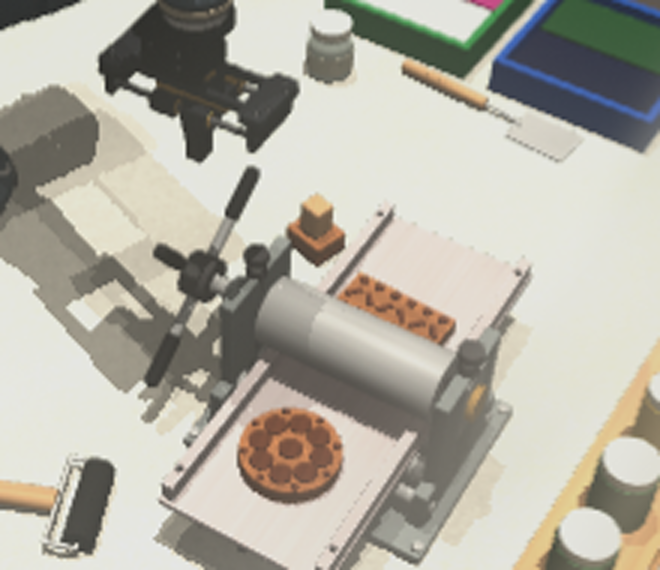

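View pics/w3.png

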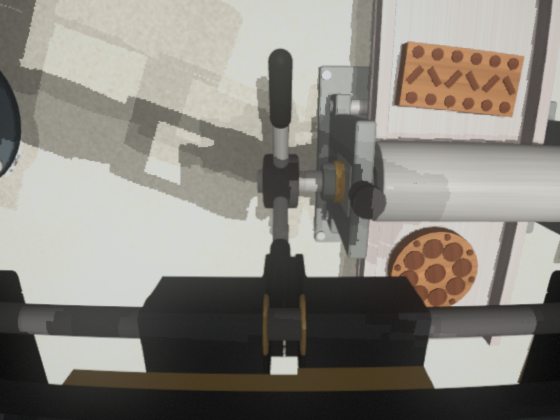

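Request:
servo_tool --increments '[{"hand": 0,"x": 0,"y": 0.1,"z": 0.4,"wx": 0,"wy": 0,"wz": 0},{"hand": 0,"x": 0,"y": 0.2,"z": 0.5,"wx": 0,"wy": 0,"wz": 0},{"hand": 0,"x": 0,"y": 0.2,"z": 0.6,"wx": 0,"wy": 0,"wz": 0},{"hand": 0,"x": 0,"y": 0.2,"z": 0.6,"wx": 0,"wy": 0,"wz": 0},{"hand": 0,"x": 0,"y": 0.2,"z": 0.5,"wx": 0,"wy": 0,"wz": 0},{"hand": 0,"x": 0,"y": 0.1,"z": 0.3,"wx": 0,"wy": 0,"wz": 0}]'

```text
time: 5.05
tool_pos: [0.4772, -0.0709, 0.2625]
tcp_rot: [-3.139, -0.083, 0.003]
contact_force: [1.0, -0.0, -0.3]
grip_width: 0.0002
```

Run:
```python
from h import *
plan(finger(125))
pv=finger(125)
for a in range(130,181,5):
    t=finger(a);print(a,t.round(4),(Rt().T@(t-pv)/.03).round(2));pv=t
```

```text
t 5.05 pos [ 0.4772 -0.0709  0.2625] q [-0.38  0.3   1.74  0.    1.1  -0.43] F [ 1.  -0.  -0.3] w 0.0002
shift tool units [-0.01  0.55  0.31] turn units [-0.02  0.03  0.06]
130 [ 0.4781 -0.0955  0.248 ] [-0.    0.27  0.17]
135 [ 0.4785 -0.1031  0.2421] [0.   0.25 0.2 ]
140 [ 0.4788 -0.1102  0.2356] [-0.    0.24  0.22]
145 [ 0.4791 -0.1167  0.2285] [-0.    0.22  0.24]
150 [ 0.4794 -0.1225  0.2208] [0.   0.19 0.26]
155 [ 0.4796 -0.1276  0.2126] [-0.    0.17  0.27]
160 [ 0.4799 -0.132   0.2041] [0.   0.15 0.29]
165 [ 0.48   -0.1356  0.1952] [0.   0.12 0.3 ]
170 [ 0.4802 -0.1385  0.186 ] [-0.    0.09  0.31]
175 [ 0.4803 -0.1405  0.1766] [0.   0.07 0.31]
180 [ 0.4803 -0.1417  0.167 ] [-0.    0.04  0.32]
```

Request:
servo_tool --increments '[{"hand": 0,"x": 0,"y": 0.14,"z": 0.08,"wx": 0,"wy": 0,"wz": 0},{"hand": 0,"x": 0,"y": 0.14,"z": 0.08,"wx": 0,"wy": 0,"wz": 0},{"hand": 0,"x": 0,"y": 0.14,"z": 0.08,"wx": 0,"wy": 0,"wz": 0},{"hand": 0,"x": 0,"y": 0.14,"z": 0.08,"wx": 0,"wy": 0,"wz": 0},{"hand": 0,"x": 0,"y": 0.14,"z": 0.08,"wx": 0,"wy": 0,"wz": 0},{"hand": 0,"x": 0,"y": 0.14,"z": 0.09,"wx": 0,"wy": 0,"wz": 0}]'

```text
time: 5.65
tool_pos: [0.4799, -0.097, 0.2491]
tcp_rot: [-3.14, -0.081, -0.002]
contact_force: [0.7, 3.4, 2.7]
grip_width: 0.0004
```

Run:
```python
from h import *
plan(finger(130))
cv2.imwrite("pics/w4.png",r.grab_frame("wrist")[:,:,::-1])
```

```text
t 5.65 pos [ 0.4799 -0.097   0.2491] q [-0.43  0.32  1.75  0.    1.07 -0.48] F [0.7 3.4 2.7] w 0.0004
shift tool units [-0.06 -0.05  0.04] turn units [-0.01 -0.01  0.05]
```

View pics/w4.png

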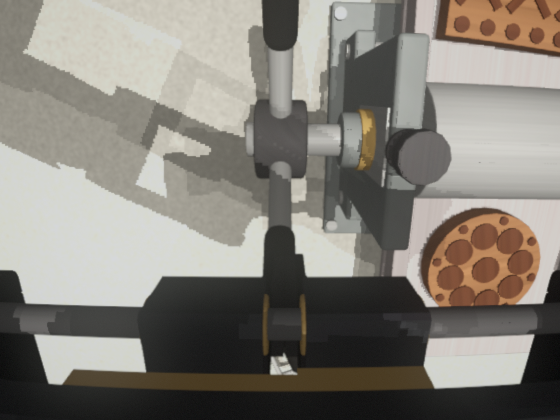

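Contact is at about 4 N, with the fingertip on the upper (-y leaning) spoke and the hub at (280,137). Next is the arc down.

Request:
servo_tool --increments '[{"hand": 0,"x": 0,"y": 0.2,"z": 0.15,"wx": 0,"wy": 0,"wz": 0},{"hand": 0,"x": 0,"y": 0.24,"z": 0.22,"wx": 0,"wy": 0,"wz": 0},{"hand": 0,"x": 0,"y": 0.22,"z": 0.24,"wx": 0,"wy": 0,"wz": 0},{"hand": 0,"x": 0,"y": 0.19,"z": 0.26,"wx": 0,"wy": 0,"wz": 0},{"hand": 0,"x": 0,"y": 0.17,"z": 0.27,"wx": 0,"wy": 0,"wz": 0},{"hand": 0,"x": 0,"y": 0.15,"z": 0.29,"wx": 0,"wy": 0,"wz": 0},{"hand": 0,"x": 0,"y": 0.12,"z": 0.3,"wx": 0,"wy": 0,"wz": 0},{"hand": 0,"x": 0,"y": 0.09,"z": 0.3,"wx": 0,"wy": 0,"wz": 0}]'

```text
time: 6.5
tool_pos: [0.4819, -0.1396, 0.1873]
tcp_rot: [3.139, 0.082, 0.0]
contact_force: [-0.4, -0.8, 4.4]
grip_width: 0.0003
```

Run:
```python
from h import *
plan(finger(175))
cv2.imwrite("pics/w5.png",r.grab_frame("wrist")[:,:,::-1])
f=r.grab_frame("scene")[130:320,200:420,::-1]
cv2.imwrite("pics/s5.png",cv2.resize(f,None,fx=3,fy=3,interpolation=cv2.INTER_CUBIC))
```

```text
t 6.5 pos [ 0.4819 -0.1396  0.1873] q [-0.5   0.43  1.79 -0.    0.92 -0.56] F [-0.4 -0.8  4.4] w 0.0003
shift tool units [-0.06  0.02  0.36] turn units [ 0.02 -0.    0.05]
```

View pics/w5.png

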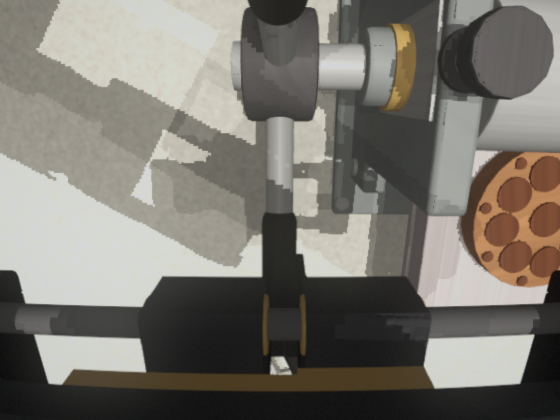

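View pics/s5.png

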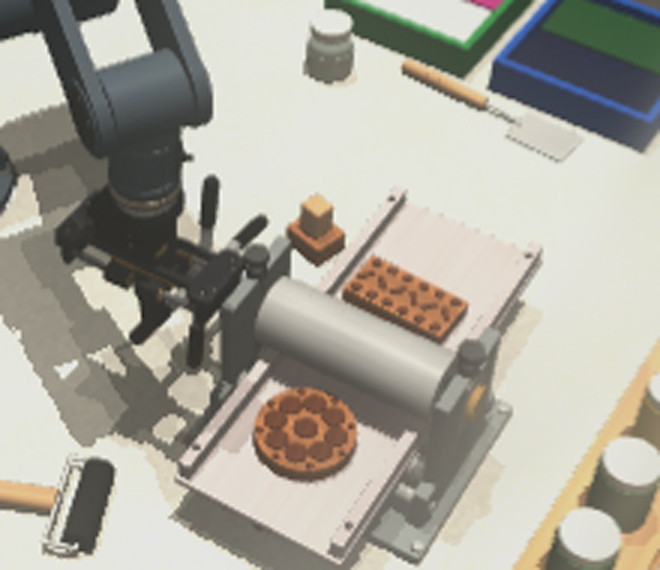

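Request:
servo_tool --increments '[{"hand": 0,"x": 0,"y": 0.05,"z": 0.15,"wx": 0,"wy": 0,"wz": 0},{"hand": 0,"x": 0,"y": 0,"z": 0,"wx": 0,"wy": 0,"wz": 0},{"hand": 0,"x": 0,"y": 0,"z": -0.5,"wx": 0,"wy": 0,"wz": 0},{"hand": 0,"x": 0,"y": 0,"z": -1,"wx": 0,"wy": 0,"wz": 0},{"hand": 0,"x": 0,"y": 0,"z": -1,"wx": 0,"wy": 0,"wz": 0},{"hand": 0,"x": 0,"y": 0,"z": -1,"wx": 0,"wy": 0,"wz": 0},{"hand": 0,"x": 0,"y": 0,"z": -1,"wx": 0,"wy": 0,"wz": 0},{"hand": 0,"x": 0,"y": 0,"z": -1,"wx": 0,"wy": 0,"wz": 0}]'

```text
time: 7.4
tool_pos: [0.4817, -0.1397, 0.3497]
tcp_rot: [3.14, 0.082, 0.001]
contact_force: [0.2, -0.1, 0.1]
grip_width: 0.0001
```

Request:
servo_tool --increments '[{"hand": 0,"x": 0,"y": -0.6,"z": 0,"wx": 0,"wy": 0,"wz": 0},{"hand": 0,"x": 0,"y": -0.9,"z": 0,"wx": 0,"wy": 0,"wz": 0},{"hand": 0,"x": 0,"y": -0.9,"z": 0,"wx": 0,"wy": 0,"wz": 0},{"hand": 0,"x": 0,"y": -0.9,"z": 0,"wx": 0,"wy": 0,"wz": 0},{"hand": 0,"x": 0,"y": -0.9,"z": 0,"wx": 0,"wy": 0,"wz": 0},{"hand": 0,"x": 0,"y": -0.9,"z": 0,"wx": 0,"wy": 0,"wz": 0},{"hand": 0,"x": 0,"y": -0.9,"z": 0,"wx": 0,"wy": 0,"wz": 0},{"hand": 0,"x": 0,"y": -0.8,"z": 0,"wx": 0,"wy": 0,"wz": 0}]'

```text
time: 8.2
tool_pos: [0.4709, 0.0651, 0.3484]
tcp_rot: [3.14, 0.083, 0.001]
contact_force: [1.2, -0.7, 0.0]
grip_width: 0.0006
```

Run:
```python
from h import *
plan(finger(82,rho=.105,clear=.015))
cv2.imwrite("pics/w6.png",r.grab_frame("wrist")[:,:,::-1])
f=r.grab_frame("scene")[130:320,200:420,::-1]
cv2.imwrite("pics/s6.png",cv2.resize(f,None,fx=3,fy=3,interpolation=cv2.INTER_CUBIC))
f=r.grab_frame("top")[:,:,::-1];cv2.imwrite("pics/top6.png",cv2.resize(f[90:280,180:400],None,fx=3,fy=3,interpolation=cv2.INTER_CUBIC))
```

```text
t 8.2 pos [0.4709 0.0651 0.3484] q [-0.1   0.19  1.63  0.    1.32 -0.15] F [ 1.2 -0.7  0. ] w 0.0006
shift tool units [-0.03  1.95  2.99] turn units [ 0.   -0.    0.06]
```

View pics/w6.png

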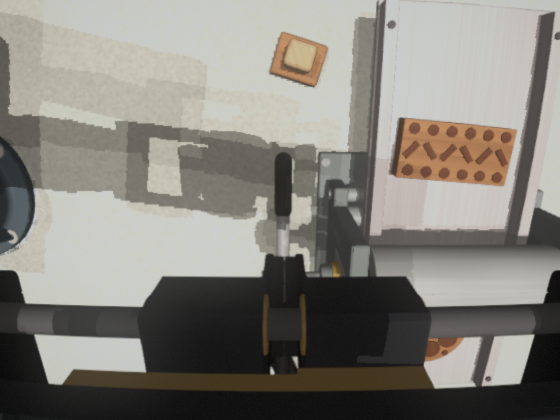

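View pics/s6.png

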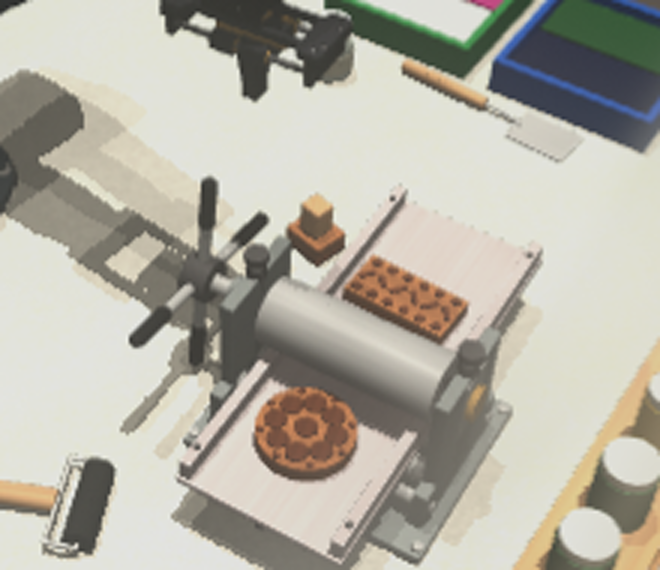

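View pics/top6.png

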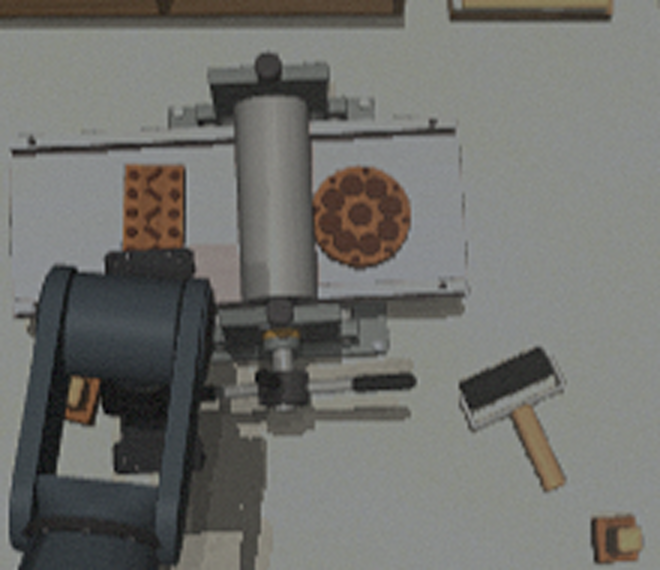

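Request:
servo_tool --increments '[{"hand": 0,"x": 0,"y": 0.3,"z": 0.2,"wx": 0,"wy": 0,"wz": 0},{"hand": 0,"x": 0,"y": 0.5,"z": 0.5,"wx": 0,"wy": 0,"wz": 0},{"hand": 0,"x": 0,"y": 0.4,"z": 0.7,"wx": 0,"wy": 0,"wz": 0},{"hand": 0,"x": 0,"y": 0.2,"z": 0.7,"wx": 0,"wy": 0,"wz": 0},{"hand": 0,"x": 0,"y": 0.1,"z": 0.6,"wx": 0,"wy": 0,"wz": 0},{"hand": 0,"x": 0,"y": 0,"z": 0.3,"wx": 0,"wy": 0,"wz": 0},{"hand": 0,"x": 0,"y": 0.1,"z": 0,"wx": 0,"wy": 0,"wz": 0},{"hand": 0,"x": 0,"y": 0.1,"z": 0,"wx": 0,"wy": 0,"wz": 0}]'

```text
time: 9.15
tool_pos: [0.4743, 0.012, 0.2588]
tcp_rot: [3.14, 0.081, 0.001]
contact_force: [-0.4, -0.1, 0.2]
grip_width: 0.0004
```

Request:
servo_tool --increments '[{"hand": 0,"x": 0,"y": 0.15,"z": 0,"wx": 0,"wy": 0,"wz": 0},{"hand": 0,"x": 0,"y": 0.15,"z": 0,"wx": 0,"wy": 0,"wz": 0},{"hand": 0,"x": 0,"y": 0.15,"z": 0,"wx": 0,"wy": 0,"wz": 0},{"hand": 0,"x": 0,"y": 0.15,"z": 0,"wx": 0,"wy": 0,"wz": 0}]'

```text
time: 9.55
tool_pos: [0.4751, -0.0052, 0.2589]
tcp_rot: [-3.14, -0.081, -0.001]
contact_force: [-0.9, 4.0, 1.7]
grip_width: 0.0003
```

Run:
```python
from h import *
plan(finger(90))
cv2.imwrite("pics/w7.png",r.grab_frame("wrist")[:,:,::-1])
pv=finger(85)
for a in range(90,181,5):
    t=finger(a);print(a,t.round(4),(Rt().T@(t-pv)/.03).round(2));pv=t
```

```text
t 9.55 pos [ 0.4751 -0.0052  0.2589] q [-0.25  0.29  1.77  0.    1.08 -0.3 ] F [-0.9  4.   1.7] w 0.0003
shift tool units [-0.04  0.59 -0.3 ] turn units [-0.01 -0.01  0.05]
90 [ 0.4746 -0.0228  0.268 ] [ 0.    0.32 -0.04]
95 [ 0.4751 -0.0324  0.2684] [-0.    0.32 -0.01]
100 [ 0.4755 -0.042   0.2679] [-0.    0.32  0.02]
105 [ 0.476  -0.0516  0.2666] [0.   0.32 0.04]
110 [ 0.4764 -0.0609  0.2644] [0.   0.31 0.07]
115 [ 0.4769 -0.0701  0.2615] [-0.    0.31  0.1 ]
120 [ 0.4773 -0.079   0.2578] [0.   0.3  0.12]
125 [ 0.4777 -0.0875  0.2533] [0.   0.28 0.15]
130 [ 0.4781 -0.0955  0.248 ] [-0.    0.27  0.17]
135 [ 0.4785 -0.1031  0.2421] [0.   0.25 0.2 ]
140 [ 0.4788 -0.1102  0.2356] [-0.    0.24  0.22]
145 [ 0.4791 -0.1167  0.2285] [-0.    0.22  0.24]
150 [ 0.4794 -0.1225  0.2208] [0.   0.19 0.26]
155 [ 0.4796 -0.1276  0.2126] [-0.    0.17  0.27]
160 [ 0.4799 -0.132   0.2041] [0.   0.15 0.29]
165 [ 0.48   -0.1356  0.1952] [0.   0.12 0.3 ]
170 [ 0.4802 -0.1385  0.186 ] [-0.    0.09  0.31]
175 [ 0.4803 -0.1405  0.1766] [0.   0.07 0.31]
180 [ 0.4803 -0.1417  0.167 ] [-0.    0.04  0.32]
```

View pics/w7.png

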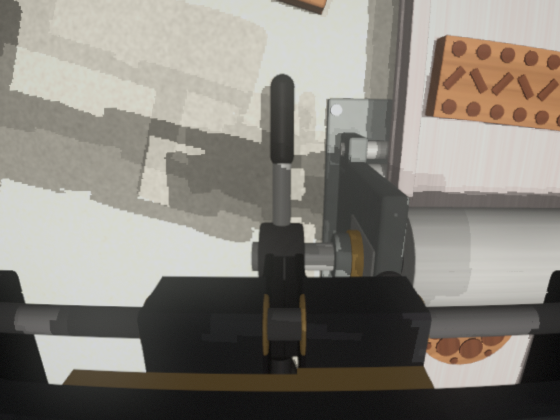

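Request:
servo_tool --increments '[{"hand": 0,"x": 0,"y": 0.25,"z": 0,"wx": 0,"wy": 0,"wz": 0},{"hand": 0,"x": 0,"y": 0.3,"z": 0,"wx": 0,"wy": 0,"wz": 0},{"hand": 0,"x": 0,"y": 0.3,"z": 0,"wx": 0,"wy": 0,"wz": 0},{"hand": 0,"x": 0,"y": 0.3,"z": 0.02,"wx": 0,"wy": 0,"wz": 0},{"hand": 0,"x": 0,"y": 0.3,"z": 0.04,"wx": 0,"wy": 0,"wz": 0},{"hand": 0,"x": 0,"y": 0.28,"z": 0.06,"wx": 0,"wy": 0,"wz": 0},{"hand": 0,"x": 0,"y": 0.28,"z": 0.09,"wx": 0,"wy": 0,"wz": 0},{"hand": 0,"x": 0,"y": 0.27,"z": 0.11,"wx": 0,"wy": 0,"wz": 0}]'

```text
time: 10.4
tool_pos: [0.478, -0.0744, 0.2485]
tcp_rot: [3.14, 0.082, -0.002]
contact_force: [-3.7, 3.3, 2.5]
grip_width: 0.0007
```

Run:
```python
from h import *
plan(finger(125,rho=.102))
cv2.imwrite("pics/w8.png",r.grab_frame("wrist")[:,:,::-1])
```

```text
t 10.4 pos [ 0.478  -0.0744  0.2485] q [-0.39  0.32  1.76 -0.    1.07 -0.44] F [-3.7  3.3  2.5] w 0.0007
shift tool units [-0.03  0.28  0.06] turn units [0.   0.01 0.05]
```

View pics/w8.png

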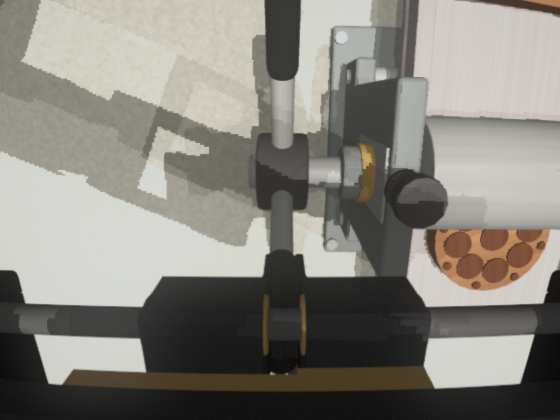

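Request:
servo_tool --increments '[{"hand": 0,"x": 0,"y": 0.27,"z": 0.13,"wx": 0,"wy": 0,"wz": 0},{"hand": 0,"x": 0,"y": 0.25,"z": 0.15,"wx": 0,"wy": 0,"wz": 0},{"hand": 0,"x": 0,"y": 0.25,"z": 0.17,"wx": 0,"wy": 0,"wz": 0},{"hand": 0,"x": 0,"y": 0.23,"z": 0.19,"wx": 0,"wy": 0,"wz": 0},{"hand": 0,"x": 0,"y": 0.21,"z": 0.21,"wx": 0,"wy": 0,"wz": 0},{"hand": 0,"x": 0,"y": 0.19,"z": 0.23,"wx": 0,"wy": 0,"wz": 0},{"hand": 0,"x": 0,"y": 0.17,"z": 0.25,"wx": 0,"wy": 0,"wz": 0},{"hand": 0,"x": 0,"y": 0.15,"z": 0.26,"wx": 0,"wy": 0,"wz": 0}]'

```text
time: 11.25
tool_pos: [0.4814, -0.1256, 0.2006]
tcp_rot: [3.14, 0.082, 0.001]
contact_force: [-0.5, 4.2, 2.8]
grip_width: 0.0005
```

Run:
```python
from h import *
plan(finger(170,rho=.105))
```

```text
t 11.25 pos [ 0.4814 -0.1256  0.2006] q [-0.48  0.4   1.78  0.    0.95 -0.53] F [-0.5  4.2  2.8] w 0.0005
shift tool units [-0.06  0.26  0.52] turn units [ 0.   -0.01  0.05]
```

Request:
servo_tool --increments '[{"hand": 0,"x": 0,"y": 0.1,"z": 0.26,"wx": 0,"wy": 0,"wz": 0},{"hand": 0,"x": 0,"y": 0.06,"z": 0.2,"wx": 0,"wy": 0,"wz": 0},{"hand": 0,"x": 0,"y": 0,"z": 0,"wx": 0,"wy": 0,"wz": 0},{"hand": 0,"x": 0,"y": 0,"z": -0.5,"wx": 0,"wy": 0,"wz": 0},{"hand": 0,"x": 0,"y": 0,"z": -1,"wx": 0,"wy": 0,"wz": 0},{"hand": 0,"x": 0,"y": 0,"z": -1,"wx": 0,"wy": 0,"wz": 0},{"hand": 0,"x": 0,"y": 0,"z": -1,"wx": 0,"wy": 0,"wz": 0},{"hand": 0,"x": 0,"y": 0,"z": -1,"wx": 0,"wy": 0,"wz": 0}]'

```text
time: 12.05
tool_pos: [0.4819, -0.1309, 0.3239]
tcp_rot: [3.137, 0.082, 0.003]
contact_force: [0.0, 0.6, -0.3]
grip_width: 0.0004
```

Request:
servo_tool --increments '[{"hand": 0,"x": 0,"y": -0.5,"z": -0.9,"wx": 0,"wy": 0,"wz": 0},{"hand": 0,"x": 0,"y": -0.9,"z": 0,"wx": 0,"wy": 0,"wz": 0},{"hand": 0,"x": 0,"y": -0.9,"z": 0,"wx": 0,"wy": 0,"wz": 0},{"hand": 0,"x": 0,"y": -0.9,"z": 0,"wx": 0,"wy": 0,"wz": 0},{"hand": 0,"x": 0,"y": -0.9,"z": 0,"wx": 0,"wy": 0,"wz": 0},{"hand": 0,"x": 0,"y": -0.9,"z": 0,"wx": 0,"wy": 0,"wz": 0},{"hand": 0,"x": 0,"y": -0.9,"z": 0,"wx": 0,"wy": 0,"wz": 0},{"hand": 0,"x": 0,"y": -0.6,"z": 0,"wx": 0,"wy": 0,"wz": 0}]'

```text
time: 12.85
tool_pos: [0.4718, 0.0657, 0.3497]
tcp_rot: [3.139, 0.084, 0.004]
contact_force: [0.6, 0.3, -0.2]
grip_width: 0.0006
```

Run:
```python
from h import *
plan(finger(82,rho=.105,clear=.015))
for n,x0,y0 in(("top",180,90),("scene",200,130)):
    f=r.grab_frame(n)[:,:,::-1];cv2.imwrite(f"pics/{n}9full.png",f)
    cv2.imwrite(f"pics/{n}9.png",cv2.resize(f[y0:y0+170,x0:x0+200],None,fx=4,fy=3.5,interpolation=cv2.INTER_CUBIC))
```

```text
t 12.85 pos [0.4718 0.0657 0.3497] q [-0.1   0.19  1.63 -0.    1.32 -0.15] F [ 0.6  0.3 -0.2] w 0.0006
shift tool units [-0.07  1.97  3.04] turn units [ 0.02 -0.03  0.07]
```

View pics/top9.png

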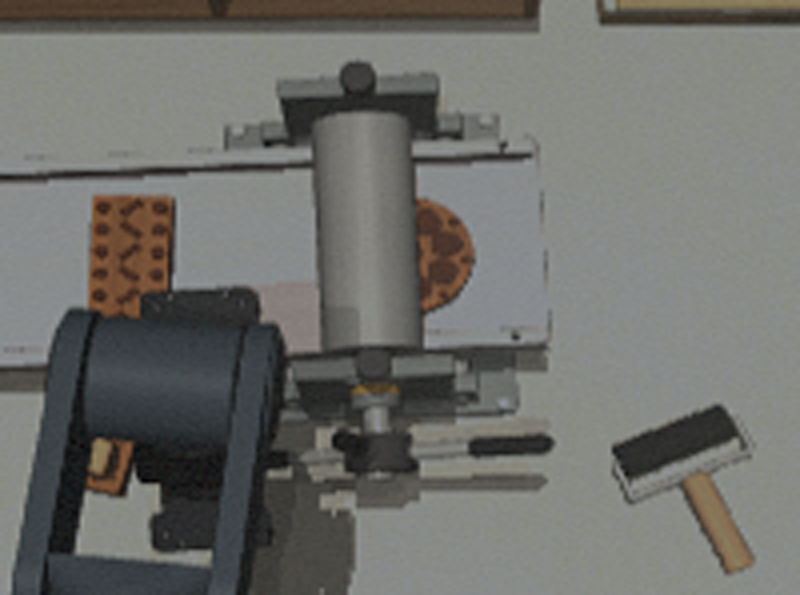

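View pics/scene9.png

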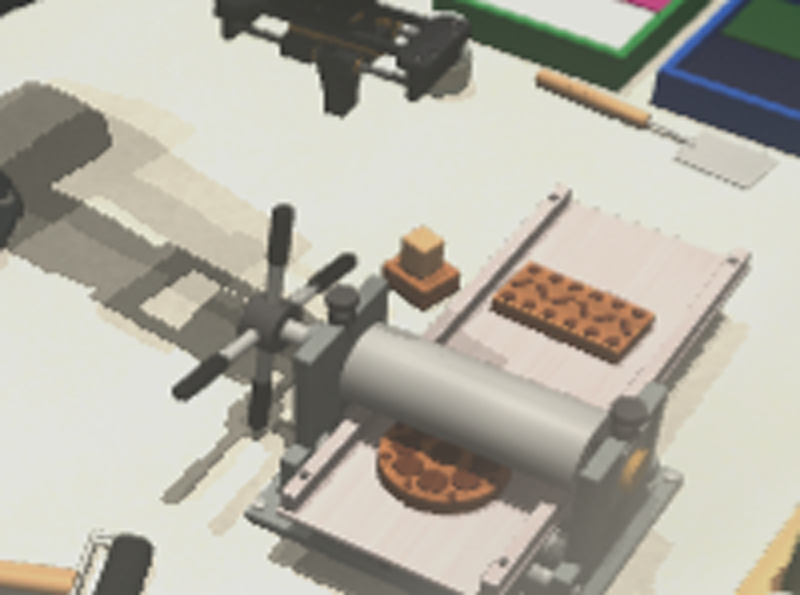

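```bash
cat > meas.py <<'E'
from h import *
import sys
def ray(n,uv,z):
    c=r.camera_info(n);K=c["intrinsics"];s=(np.array(uv)-K[:2,2])/K[0,0]
    q=s.copy()
    for _ in range(10): q=s/(1+c["k1"]*(q**2).sum())
    d=c["pose"][:3,:3]@np.r_[q,1];o=c["pose"][:3,3];return o+d*(z-o[2])/d[2]
def topmeas(f):
    hsv=cv2.cvtColor(f,cv2.COLOR_BGR2HSV).astype(int)
    m=((hsv[...,0]<16)&(hsv[...,1]>95)&(hsv[...,2]>40)).astype(np.uint8)
    m[:120]=0;m[187:]=0;m[:,:200]=0;m[:,345:]=0
    g=cv2.cvtColor(f,cv2.COLOR_BGR2GRAY).astype(float)
    return m,g
if __name__=="__main__":
    f=cv2.imread("pics/top0.png");m,g=topmeas(f)
    n,l,st,ce=cv2.connectedComponentsWithStats(cv2.morphologyEx(m,cv2.MORPH_CLOSE,np.ones((5,5))))
    for i in range(1,n):
        if st[i][4]>80:
            cnt,_=cv2.findContours((l==i).astype(np.uint8),0,1);print(st[i],ce[i],cv2.minEnclosingCircle(cnt[0]),cv2.fitEllipse(cv2.convexHull(cnt[0])))
    for v in range(128,186,8):
        print(v,g[v-2:v+3,252:294].mean(0).round().astype(int).tolist())
E
python3 meas.py
```

```text
[231 145  20  39 753] [240.57636122 163.84860558] ((240.5, 164.0), 21.24274444580078) ((240.52194213867188, 164.10482788085938), (19.869653701782227, 89.68197631835938), 1.579342007637024)
[293 145  34  33 845] [309.56923077 161.28757396] ((309.50592041015625, 161.18093872070312), 16.536401748657227) ((309.49053955078125, 161.18380737304688), (32.55064392089844, 32.87915802001953), 101.8510971069336)
128 [38, 39, 47, 46, 48, 51, 60, 76, 84, 90, 98, 100, 105, 109, 110, 115, 119, 121, 125, 125, 121, 117, 111, 107, 104, 101, 96, 90, 82, 75, 57, 55, 66, 64, 62, 57, 52, 63, 78, 81, 76, 69]
136 [94, 95, 94, 91, 87, 90, 60, 71, 84, 90, 98, 99, 107, 109, 110, 115, 120, 124, 125, 126, 124, 120, 114, 112, 106, 104, 101, 94, 87, 79, 64, 63, 88, 87, 86, 87, 89, 89, 89, 89, 90, 90]
144 [128, 128, 126, 127, 129, 127, 87, 67, 80, 88, 95, 101, 104, 107, 110, 112, 118, 123, 124, 123, 124, 121, 115, 109, 106, 106, 102, 95, 88, 82, 71, 64, 118, 127, 126, 126, 125, 126, 125, 126, 126, 126]
152 [133, 128, 128, 127, 126, 128, 127, 58, 76, 86, 93, 100, 102, 105, 108, 110, 116, 120, 124, 123, 122, 119, 116,
[... 204 characters left out ...]
 111, 106, 105, 100, 99, 91, 86, 76, 65, 78, 124, 128, 126, 125, 127, 126, 127, 127, 90]
168 [128, 126, 127, 127, 127, 128, 127, 93, 67, 81, 89, 98, 101, 106, 110, 112, 115, 119, 126, 126, 123, 123, 120, 115, 108, 106, 101, 99, 93, 86, 79, 69, 64, 122, 127, 126, 126, 128, 127, 127, 128, 125]
176 [127, 127, 127, 127, 126, 126, 128, 127, 61, 79, 91, 95, 103, 104, 109, 113, 116, 120, 127, 125, 125, 123, 122, 117, 110, 108, 104, 99, 95, 89, 82, 71, 60, 69, 127, 127, 126, 126, 126, 126, 127, 126]
184 [126, 127, 126, 126, 125, 126, 127, 127, 79, 74, 87, 94, 102, 103, 106, 113, 115, 119, 123, 126, 125, 123, 122, 117, 110, 107, 103, 99, 95, 89, 85, 75, 66, 62, 121, 122, 121, 118, 123, 124, 123, 123]
```

```bash
cat > m2.py <<'E'
from meas import *
A=ray("top",(270.76,144),.147);B=ray("top",(272.64,184),.147)
d=(A-B)[:2];d/=np.linalg.norm(d);nrm=np.array([-d[1],d[0]]) # nrm ~ +y
off=lambda P:float((P[:2]-B[:2])@nrm)
print("yaw",np.arctan2(d[1],d[0]),"A",A,"B",B)
print("hub line off:",off(W(P0,[0,0,0])[0]))
print("block0",off(ray("top",(309.5,161.2),.103)))
f=cv2.imread("pics/top0.png");f9=cv2.imread("pics/top9full.png")
for nm,F in(("0",f),("9",f9)):
    g=F[158:168].astype(float);s=(g[...,2]-g[...,0]).mean(0)
    print(nm,s[280:332].round().astype(int).tolist())
# bed end shift
for nm,F in(("0",f),("9",f9)):
    s=F[150:175].astype(float).mean((0,2));print(nm,s[305:350].round().astype(int).tolist())
E
python3 m2.py
```

```text
yaw 0.04267914856102666 A [ 0.71502629 -0.03167173  0.147     ] B [ 0.58563386 -0.03719745  0.147     ]
hub line off: 0.0006001769351966291
block0 -0.12358537565137596
0 [4, 4, 4, 2, 6, 8, -4, -3, -3, -4, -3, -3, -4, 14, 48, 52, 45, 39, 33, 30, 30, 30, 28, 36, 52, 51, 40, 35, 36, 35, 37, 37, 35, 38, 53, 47, 36, 28, 30, 27, 27, 30, 35, 47, 46, 44, 27, -6, -4, -3, -3, -3]
9 [3, 4, 3, 1, 15, 56, 62, 48, 36, 34, 30, 32, 33, 37, 43, 48, 52, 44, 5, -6, -5, -4, -5, -4, -5, -5, -4, -5, -6, -5, -5, -5, -5, -5, -5, -5, 2, -2, -1, -1, 0, 0, 0, -2, -1, -2, -1, -1, -2, -1, -2, -2]
0 [67, 62, 61, 63, 61, 62, 63, 60, 61, 67, 64, 60, 61, 57, 59, 60, 63, 69, 79, 89, 95, 114, 128, 127, 126, 127, 127, 127, 126, 126, 127, 127, 127, 127, 127, 127, 127, 127, 126, 118, 124, 126, 126, 126, 126]
9 [139, 139, 139, 139, 139, 139, 139, 139, 140, 139, 134, 126, 139, 138, 138, 138, 138, 138, 138, 138, 138, 138, 138, 138, 138, 139, 138, 138, 138, 138, 139, 139, 139, 138, 138, 138, 138, 139, 138, 138, 138, 138, 139, 137, 138]
```

```bash
cat >> m2.py <<'E'
print("block9",off(ray("top",(309.5-28.35,161.9),.103)), "edge", off(ray("top",(297.7,163),.105))-.055)
E
python3 m2.py | grep -E "block9"
```

```text
block9 -0.030936915109844903 edge -0.13965676528520543
```

Request:
servo_tool --increments '[{"hand": 0,"x": 0,"y": 0.3,"z": 0.2,"wx": 0,"wy": 0,"wz": 0},{"hand": 0,"x": 0,"y": 0.5,"z": 0.5,"wx": 0,"wy": 0,"wz": 0},{"hand": 0,"x": 0,"y": 0.4,"z": 0.7,"wx": 0,"wy": 0,"wz": 0},{"hand": 0,"x": 0,"y": 0.2,"z": 0.7,"wx": 0,"wy": 0,"wz": 0},{"hand": 0,"x": 0,"y": 0.1,"z": 0.6,"wx": 0,"wy": 0,"wz": 0},{"hand": 0,"x": 0,"y": 0,"z": 0.35,"wx": 0,"wy": 0,"wz": 0},{"hand": 0,"x": 0,"y": 0.1,"z": 0,"wx": 0,"wy": 0,"wz": 0},{"hand": 0,"x": 0,"y": 0.1,"z": 0,"wx": 0,"wy": 0,"wz": 0}]'

```text
time: 13.75
tool_pos: [0.4743, 0.0131, 0.2581]
tcp_rot: [3.14, 0.081, 0.001]
contact_force: [-0.6, -0.3, 0.4]
grip_width: 0.0008
```

Request:
servo_tool --increments '[{"hand": 0,"x": 0,"y": 0.15,"z": 0,"wx": 0,"wy": 0,"wz": 0},{"hand": 0,"x": 0,"y": 0.15,"z": 0,"wx": 0,"wy": 0,"wz": 0},{"hand": 0,"x": 0,"y": 0.15,"z": 0,"wx": 0,"wy": 0,"wz": 0},{"hand": 0,"x": 0,"y": 0.15,"z": 0,"wx": 0,"wy": 0,"wz": 0}]'

```text
time: 14.15
tool_pos: [0.4747, -0.0035, 0.2584]
tcp_rot: [-3.139, -0.081, -0.001]
contact_force: [-0.7, 4.1, 2.5]
grip_width: 0.0005
```

Request:
servo_tool --increments '[{"hand": 0,"x": 0,"y": 0.25,"z": 0,"wx": 0,"wy": 0,"wz": 0},{"hand": 0,"x": 0,"y": 0.3,"z": 0,"wx": 0,"wy": 0,"wz": 0},{"hand": 0,"x": 0,"y": 0.3,"z": 0,"wx": 0,"wy": 0,"wz": 0},{"hand": 0,"x": 0,"y": 0.3,"z": 0.02,"wx": 0,"wy": 0,"wz": 0},{"hand": 0,"x": 0,"y": 0.3,"z": 0.04,"wx": 0,"wy": 0,"wz": 0},{"hand": 0,"x": 0,"y": 0.28,"z": 0.06,"wx": 0,"wy": 0,"wz": 0},{"hand": 0,"x": 0,"y": 0.1,"z": 0.03,"wx": 0,"wy": 0,"wz": 0},{"hand": 0,"x": 0,"y": 0,"z": 0,"wx": 0,"wy": 0,"wz": 0}]'

```text
time: 14.95
tool_pos: [0.4778, -0.06, 0.253]
tcp_rot: [3.139, 0.081, -0.0]
contact_force: [-1.7, 1.0, 0.4]
grip_width: 0.0004
```

Run:
```python
from h import *
plan(finger(122,rho=.102))
f=r.grab_frame("top")[:,:,::-1];cv2.imwrite("pics/top10full.png",f)
cv2.imwrite("pics/top10.png",cv2.resize(f[90:260,180:380],None,fx=4,fy=3.5,interpolation=cv2.INTER_CUBIC))
for v in(130,136,142,148,154,160):
    g=f[v-2:v+3].astype(float);print(v,(g[...,2]-g[...,0]).mean(0)[245:305].round().astype(int).tolist())
g=f[146:160].astype(float);print(g.mean((0,2))[285:320].round().astype(int).tolist())
```

```text
t 14.95 pos [ 0.4778 -0.06    0.253 ] q [-0.36  0.31  1.76 -0.    1.07 -0.41] F [-1.7  1.   0.4] w 0.0004
shift tool units [-0.05  0.61  0.12] turn units [0.01 0.   0.04]
130 [0, 0, 1, 1, 2, 1, 2, 1, 1, 1, 2, 2, 2, 2, 3, 2, 6, 4, 4, 5, 5, 4, 5, 6, 5, 5, 5, 5, 5, 5, 5, 4, 4, 5, 3, 3, 2, 3, 5, 2, 2, 1, 1, 1, 2, 3, 2, 2, 2, 1, 2, 2, 3, 4, 2, 1, 1, 2, 2, 1]
136 [1, 1, 0, 1, 1, 0, -1, -1, 1, 1, 1, 0, 1, 3, 4, 3, 4, 4, 4, 5, 5, 4, 5, 5, 6, 4, 4, 5, 6, 4, 4, 5, 5, 4, 3, 4, 3, 3, 5, 0, 0, 1, 1, 1, 1, 1, 0, 0, 1, 1, 0, 2, 2, 0, -1, -1, -1, 0, -2, 0]
142 [1, 0, 0, 1, 0, 0, 0, -1, 0, 0, -1, 0, -1, 6, 2, 4, 3, 4, 3, 4, 5, 4, 5, 6, 5, 4, 4, 4, 5, 5, 5, 5, 4, 5, 4, 4, 3, 3, 5, 12, -5, -4, -4, -5, -4, -5, -4, -5, -5, -5, -4, -4, -4, -4, -4, -3, -3, -4, -3, -4]
148 [-1, 0, -1, -1, -1, -1, 0, 0, 0, -1, -2, -2, -2, -1, 2, 4, 4, 4, 4, 6, 5, 5, 5, 6, 4, 5, 4, 6, 5, 5, 6, 5, 6, 5, 4, 4, 3, 2, 5, 21, 0, -4, -5, -5, -5, -5, -5, -5, -5, -6, -6, -6, -5, -6, -6, -6, -5, -5, -5, -7]
154 [-3, -3, -3, -3, -4, -2, -3, -3, -3, -3, -3, -4, -5, -4, 4, 3, 4, 4, 4, 3, 5, 5, 5, 6, 5, 6, 5, 5, 5, 5, 4, 4, 5, 3, 4, 3, 4, 2, 4, 47, 41, 38, 41, 30, 17, -6, -5, -5, -5, -4, -5, -5, -5, -5, -5, -4, -5, -4, -5, -5]
160 [-3, -2, -2, -2, -3, -2, -2, -4, -3, -3, -3, -4, -3, 53, 12, 2, 3, 4, 3, 4, 4, 5, 4, 6, 6, 3, 4, 6, 4, 5, 4, 4, 5, 5, 4, 4, 3, 3, 1, 11, 33, 30, 33, 49, 59, 51, 3, -6, -4, -5, -5, -4, -4, -4, -6, -5, -5, -4, -4, -5]
[90, 95, 104, 117, 121, 131, 142, 141, 140, 141, 142, 141, 141, 141, 142, 142, 141, 141, 141, 141, 141, 141, 140, 124, 137, 140, 140, 139, 139, 139, 140, 139, 139, 139, 139]
```

View pics/top10.png

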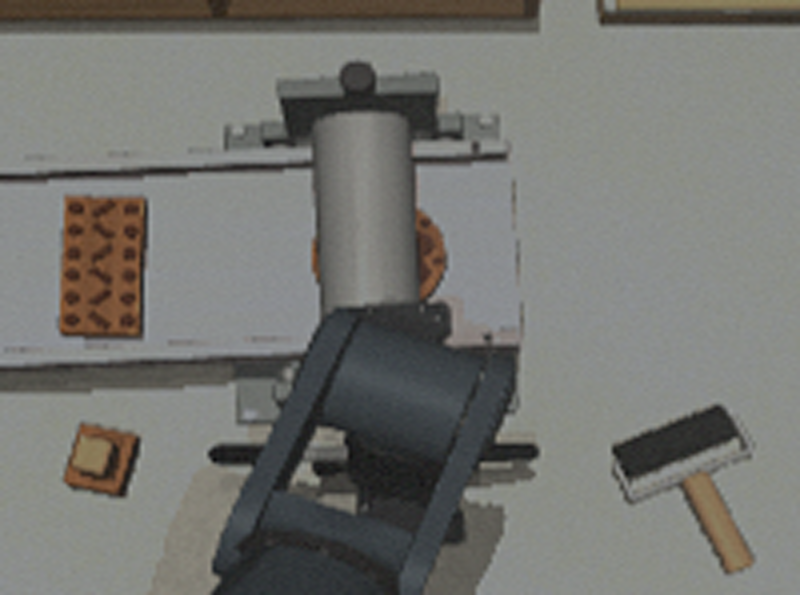

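Request:
servo_tool --increments '[{"hand": 0,"x": 0,"y": 0.2,"z": 0.03,"wx": 0,"wy": 0,"wz": 0},{"hand": 0,"x": 0,"y": 0.2,"z": 0.04,"wx": 0,"wy": 0,"wz": 0},{"hand": 0,"x": 0,"y": 0.15,"z": 0.05,"wx": 0,"wy": 0,"wz": 0},{"hand": 0,"x": 0,"y": 0.05,"z": 0.01,"wx": 0,"wy": 0,"wz": 0},{"hand": 0,"x": 0,"y": 0,"z": 0,"wx": 0,"wy": 0,"wz": 0}]'

```text
time: 15.5
tool_pos: [0.4785, -0.077, 0.2492]
tcp_rot: [3.14, 0.082, -0.001]
contact_force: [-1.1, 3.6, -0.2]
grip_width: 0.0004
```

Run:
```python
from h import *
plan(finger(122,rho=.102))
f=r.grab_frame("top")[:,:,::-1];cv2.imwrite("pics/top11full.png",f)
cv2.imwrite("pics/top11.png",cv2.resize(f[110:210,220:320],None,fx=6,fy=6,interpolation=cv2.INTER_CUBIC))
for v in(154,157,160,163,166,169):
    g=f[v-1:v+2].astype(float);print(v,(g[...,2]-g[...,0]).mean(0)[248:298].round().astype(int).tolist())
g=f[146:160].astype(float);print(g.mean((0,2))[285:320].round().astype(int).tolist())
```

```text
t 15.5 pos [ 0.4785 -0.077   0.2492] q [-0.39  0.32  1.76 -0.    1.07 -0.44] F [-1.1  3.6 -0.2] w 0.0004
shift tool units [-0.04  0.04 -0.  ] turn units [0.   0.01 0.05]
154 [-4, -4, -4, -3, -3, -3, -5, -4, -6, 0, 32, -1, 3, 4, 4, 4, 5, 6, 4, 5, 4, 5, 5, 0, 3, 5, 4, 5, 6, 3, 3, 5, 3, 3, 2, 1, 26, 43, 37, 7, -6, -5, -6, -5, -6, -5, -5, -5, -6, -5]
157 [-3, -5, -4, -4, -4, -4, -4, -6, 4, 60, 67, 10, 1, 4, 4, 4, 4, 5, 4, 4, 5, 6, 4, 4, 3, 6, 5, 5, 5, 4, 5, 5, 3, 3, 2, 2, 20, 49, 56, 51, 16, -6, -6, -5, -3, -4, -5, -5, -4, -5]
160 [-3, -2, -2, -3, -2, -3, -4, -4, 55, 38, 38, 15, 0, 2, 3, 4, 3, 5, 5, 4, 5, 4, 4, 2, 1, 5, 4, 4, 3, 6, 6, 3, 4, 3, 3, 2, 8, 32, 40, 60, 55, 12, -7, -5, -4, -4, -3, -4, -5, -6]
163 [-3, -5, -4, -4, -3, -4, -5, -3, 71, 64, 61, 20, 1, 2, 4, 4, 5, 4, 4, 6, 5, 4, 5, 2, -1, 6, 5, 5, 4, 4, 4, 3, 4, 4, 3, 1, 13, 60, 54, 46, 47, 12, -7, -4, -4, -3, -5, -5, -6, -5]
166 [-4, -4, -6, -3, -5, -3, -5, -5, 48, 68, 63, 12, 0, 3, 3, 4, 4, 5, 4, 5, 5, 6, 5, 3, -2, 4, 6, 5, 5, 5, 4, 4, 4, 4, 4, 2, 6, 52, 59, 50, 53, -1, -7, -7, -6, -7, -6, -6, -6, -6]
169 [-5, -6, -5, -5, -5, -5, -6, -5, 2, 49, 66, 41, 0, 4, 3, 5, 3, 4, 5, 4, 6, 5, 5, 1, -3, 2, 5, 4, 5, 6, 5, 4, 5, 3, 3, 1, 5, 52, 67, 50, 9, -9, -7, -6, -6, -5, -6, -6, -5, -5]
[104, 116, 124, 132, 142, 142, 141, 141, 141, 141, 141, 141, 141, 141, 141, 142, 142, 141, 141, 141, 141, 127, 137, 140, 140, 140, 141, 139, 140, 140, 140, 140, 140, 139, 140]
```

View pics/top11.png

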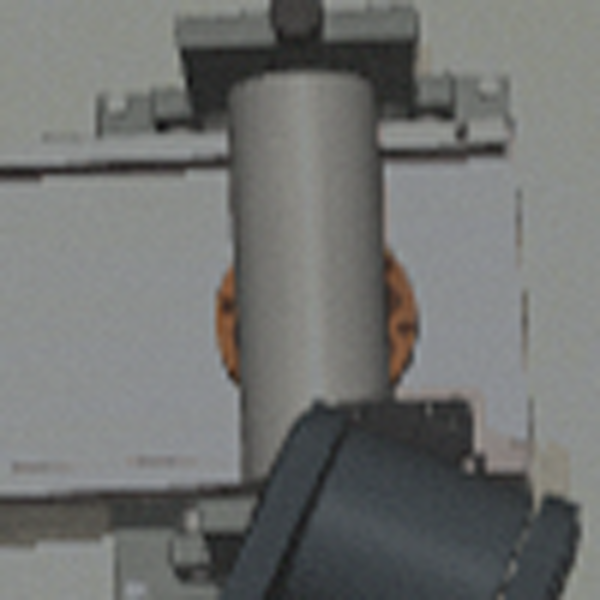

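Request:
servo_tool --increments '[{"hand": 0,"x": 0,"y": -0.15,"z": -0.1,"wx": 0,"wy": 0,"wz": 0},{"hand": 0,"x": 0,"y": -0.1,"z": -0.4,"wx": 0,"wy": 0,"wz": 0},{"hand": 0,"x": 0,"y": 0,"z": -1,"wx": 0,"wy": 0,"wz": 0},{"hand": 0,"x": 0,"y": 0,"z": -1,"wx": 0,"wy": 0,"wz": 0},{"hand": 0,"x": 0,"y": 0,"z": -1,"wx": 0,"wy": 0,"wz": 0},{"hand": 0,"x": 0,"y": -0.5,"z": -0.5,"wx": 0,"wy": 0,"wz": 0},{"hand": 0,"x": 0,"y": -1,"z": 0,"wx": 0,"wy": 0,"wz": 0},{"hand": 0,"x": 0,"y": -1,"z": 0,"wx": 0,"wy": 0,"wz": 0}]'

```text
time: 16.35
tool_pos: [0.4757, 0.0051, 0.3713]
tcp_rot: [3.137, 0.079, 0.009]
contact_force: [-0.3, 0.7, 0.3]
grip_width: 0.0004
```

Request:
servo_tool --increments '[{"hand": 0,"x": -0.5,"y": -1,"z": 0,"wx": 0,"wy": 0,"wz": 0},{"hand": 0,"x": -0.5,"y": -1,"z": 0,"wx": 0,"wy": 0,"wz": 0},{"hand": 0,"x": -0.5,"y": -1,"z": 0,"wx": 0,"wy": 0,"wz": 0},{"hand": 0,"x": -0.5,"y": -1,"z": 0,"wx": 0,"wy": 0,"wz": 0},{"hand": 0,"x": -0.3,"y": -1,"z": 0,"wx": 0,"wy": 0,"wz": 0},{"hand": 0,"x": 0,"y": -0.5,"z": 0,"wx": 0,"wy": 0,"wz": 0},{"hand": 0,"x": 0,"y": 0,"z": 0,"wx": 0,"wy": 0,"wz": 0},{"hand": 0,"x": 0,"y": 0,"z": 0,"wx": 0,"wy": 0,"wz": 0}]'

```text
time: 17.15
tool_pos: [0.3976, 0.1664, 0.3701]
tcp_rot: [3.139, 0.083, 0.004]
contact_force: [-0.5, -0.2, 0.4]
grip_width: 0.0003
```

```bash
cat >> m2.py <<'E'
print("---")
s=r.read_state();print(s["time"],s["tool_pos"].round(3),s["contact_force"].round(1))
f=r.grab_frame("top")[:,:,::-1];cv2.imwrite("pics/top12full.png",f)
for v in(160,163,166):
    g=f[v-1:v+2].astype(float);g=(g[...,2]-g[...,0]).mean(0);print(v,g[250:262].round().astype(int).tolist(),g[282:294].round().astype(int).tolist())
    on=np.where(g[250:295]>14)[0]+250;u=(on[0]+on[-1])/2;print(on[0],on[-1],"off",off(ray("top",(u,v),.1)))
cv2.imwrite("pics/top12.png",cv2.resize(f[80:280,170:400],None,fx=3.4,fy=3,interpolation=cv2.INTER_CUBIC))
f=r.grab_frame("scene")[:,:,::-1];cv2.imwrite("pics/s12.png",f)
E
python3 m2.py | sed -n '/---/,$p'
```

```text
---
17.15 [0.398 0.166 0.37 ] [-0.5 -0.2  0.4]
160 [-2, -2, -2, -2, -4, -5, 53, 35, 36, 16, 1, 2] [2, 2, 8, 32, 38, 57, 53, 12, -6, -4, -4, -4]
256 288 off -0.0013554506689972057
163 [-3, -4, -3, -3, -4, -3, 70, 62, 58, 20, 0, 3] [1, 0, 13, 58, 52, 44, 46, 14, -6, -5, -4, -5]
256 288 off -0.0008933171292675519
166 [-4, -3, -4, -4, -6, -4, 47, 64, 61, 13, 0, 3] [3, 1, 7, 50, 58, 51, 50, 0, -7, -6, -5, -6]
256 288 off -0.00043188291648671505
```

View pics/top12.png

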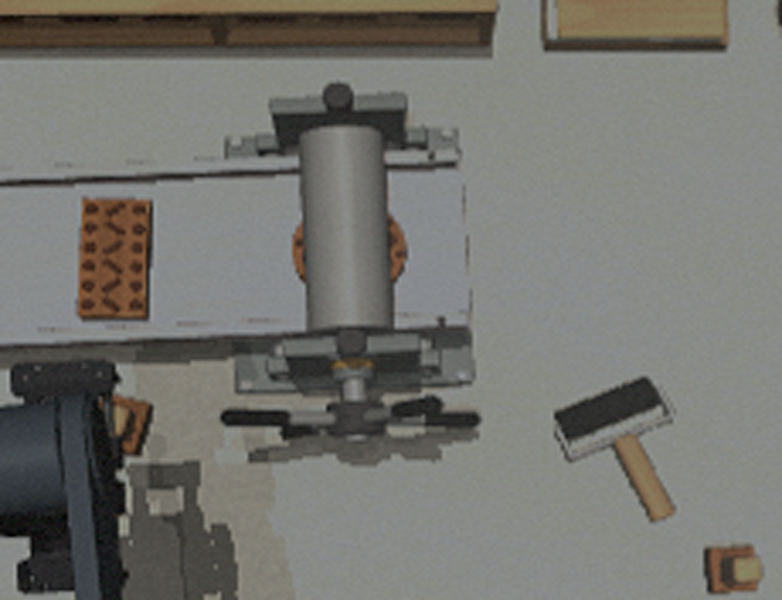

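View pics/s12.png

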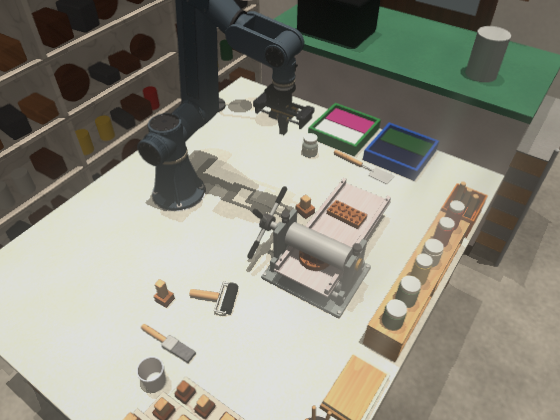

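The round block shows equally on both sides of the roller (columns 256 to 288), about 1 mm from centred. The hand is clear and the surrounding tools look undisturbed.

```bash
python3 -c "
from plant import r
print(r.hand_in())"
```

```text
the job is handed in; nothing more can be done
None
```

I wound the round block in under the roller and handed the job in. By the top camera its middle is about 1 mm from the roller's axis along the bed's travel.

- **Turning:** I made three pushes on successive spokes with the shut fingertips, about 180° clockwise in all. Contact readings at the end of each move were 6 N or less, and I stopped twice during the last push to measure.
- **Final checks:** At 17.15 s the hand was clear and the force reading was about zero. The block's edges had not moved after the hand withdrew, so the bed was at rest. In the top and scene views both blocks lie on the bed, and the tools and jars look undisturbed.
- **Not measured:** I judged the block's position across the bed and its tilt only by eye from the pictures.
- **Disagreements:** My first fit put the block's starting offset at 126.5 mm. The roller-edge measurement gave 123.6 mm, and I used that one. The first batch of moves was refused because rows lacked keys, and nothing moved.

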